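Gauge the titrator's port adapters and clip them on their rail

TASK

Going from the smallest port adapter to the largest, try each one on the brass gauge pin. Click every adapter that drops all the way over the pin into the clip of its own size on the rail, upright, standing on the ledge and fully home against the stop; stand every one that stops on top of the pin upright in the red reject tray. Leave the bottle, the beaker and the printer where they are.

Things in the scene. Friction and masses are not known exactly. Their poses are not given: they have to be found in the camera images.
- adapter_1: size 1 port adapter (may be absent): upright white cylinder, diameter 28, height 40 mm (lowest 22 mm: steel foot 2 mm slimmer), red round knob on top, diameter 20, height 28 mm, to grip; about 60 g; blind bore in the underside. Origin: centre of underside, z up. Only a trial tells if it fits the gauge pin.
- adapter_2a: size 2 port adapter (may be absent): upright white cylinder, diameter 32, height 43 mm (lowest 22 mm: steel foot 2 mm slimmer), orange round knob on top, diameter 20, height 28 mm, to grip; about 100 g; blind bore in the underside. Origin: centre of underside, z up. a and b of a size look alike, at most one is present, one of them is too tight for the gauge pin: only a trial tells.
- adapter_2b: size 2 port adapter (may be absent): upright white cylinder, diameter 32, height 43 mm (lowest 22 mm: steel foot 2 mm slimmer), orange round knob on top, diameter 20, height 28 mm, to grip; about 100 g; blind bore in the underside. Origin: centre of underside, z up. a and b of a size look alike, at most one is present, one of them is too tight for the gauge pin: only a trial tells.
- adapter_3: size 3 port adapter (may be absent): upright white cylinder, diameter 36, height 46 mm (lowest 22 mm: steel foot 2 mm slimmer), yellow round knob on top, diameter 20, height 28 mm, to grip; about 140 g; blind bore in the underside. Origin: centre of underside, z up. Only a trial tells if it fits the gauge pin.
- adapter_4: size 4 port adapter (may be absent): upright white cylinder, diameter 40, height 49 mm (lowest 22 mm: steel foot 2 mm slimmer), green round knob on top, diameter 20, height 28 mm, to grip; about 180 g; blind bore in the underside. Origin: centre of underside, z up. Only a trial tells if it fits the gauge pin.
- adapter_5a: size 5 port adapter (may be absent): upright white cylinder, diameter 44, height 52 mm (lowest 22 mm: steel foot 2 mm slimmer), blue round knob on top, diameter 20, height 28 mm, to grip; about 220 g; blind bore in the underside. Origin: centre of underside, z up. a and b of a size look alike, at most one is present, one of them is too tight for the gauge pin: only a trial tells.
- adapter_5b: size 5 port adapter (may be absent): upright white cylinder, diameter 44, height 52 mm (lowest 22 mm: steel foot 2 mm slimmer), blue round knob on top, diameter 20, height 28 mm, to grip; about 220 g; blind bore in the underside. Origin: centre of underside, z up. a and b of a size look alike, at most one is present, one of them is too tight for the gauge pin: only a trial tells.
- adapter_6: size 6 port adapter (may be absent): upright white cylinder, diameter 48, height 55 mm (lowest 22 mm: steel foot 2 mm slimmer), black round knob on top, diameter 20, height 28 mm, to grip; about 260 g; blind bore in the underside. Origin: centre of underside, z up. Only a trial tells if it fits the gauge pin.
- rail: fixed aluminium clip rail, 366 mm along its y: ledge 6 mm thick reaching 30 mm in front (-x) of the clip centres; wall behind them, its face 28 mm to +x, top 45 mm above the bench. Six spring clips, smallest at +y: centres at y = 150, 90, 30, -30, -90, -150 mm, coloured dots on the wall. Origin: centre of the underside, below the line of clip centres; x towards the wall.
- clip_1 (a point): where the centre of the underside of the size 1 adapter (red dot) lies when home: on the ledge, 6 mm above the bench; axes as the rail's. Each clip: two sprung lips 28 to 42 mm above the bench, before a stop. Push the upright adapter, just above the ledge, along the rail's +x from 60 mm in front; lips spread 5 mm a side at 5 to 10 N and snap round it.
- clip_2 (a point): the same for the size 2 adapter (orange dot): where the centre of its underside lies when it is home in its clip
- clip_3 (a point): the same for the size 3 adapter (yellow dot): where the centre of its underside lies when it is home in its clip
- clip_4 (a point): the same for the size 4 adapter (green dot): where the centre of its underside lies when it is home in its clip
- clip_5 (a point): the same for the size 5 adapter (blue dot): where the centre of its underside lies when it is home in its clip
- clip_6 (a point): the same for the size 6 adapter (black dot): where the centre of its underside lies when it is home in its clip
- gauge: gauge, fixed to the bench: dark steel block 84 x 84 x 12 mm with an upright brass pin 14 mm in diameter and 18 mm tall (3 mm chamfer) at its centre. Origin: centre of the underside. A sound adapter has an 18 mm bore and drops over the pin until its underside meets the block; a tight one stops with its underside on the pin's top
- gauge_foot (a point): on the pin's axis at the top of the gauge block, 12 mm above the bench
- gauge_tip (a point): centre of the top of the gauge pin, 30 mm above the bench
- tray: red reject tray, fixed: open box 170 mm (its x) by 95 mm (its y), 24 mm tall, walls and floor 4 mm. Origin: centre of the underside
- tray_in (a point): centre of the tray's inner floor, 4 mm above the bench; axes as the tray's
- reagent: bystander: amber bottle with a red cap, 68 mm in diameter, 150 mm tall. Origin: centre of the underside
- beaker: bystander: white beaker, 76 mm in diameter, 85 mm tall. Origin: centre of the underside
- printer: bystander: white slip printer 130 x 170 mm, about 62 mm tall plus a paper slip. Origin: centre of the underside
There are look-alikes about, which are no part of the job. What is shaped like the adapter_4 but purple is not meant.

How it is judged:
On the way, in this order (a step that is already met when the one before it is completed fails the run):
1. adapter_1 (if present) has been tried on the gauge pin: slid down to the gauge block, or stopped on top of the pin (horizontal distance between adapter_1 and gauge_foot below 0.005 m and z of adapter_1 in the frame of gauge_foot below 0.005 m), for 0.1 s.
2. adapter_2a (if present) has been tried on the gauge pin: slid down to the gauge block, or stopped on top of the pin (horizontal distance between adapter_2a and gauge_foot below 0.005 m and z of adapter_2a in the frame of gauge_foot below 0.005 m), for 0.1 s.
3. adapter_2b (if present) has been tried on the gauge pin: slid down to the gauge block, or stopped on top of the pin (horizontal distance between adapter_2b and gauge_tip below 0.007 m and z of adapter_2b in the frame of gauge_tip between -0.004 and 0.005 m and contact force between adapter_2b and gauge above 0.3 N), for 0.1 s.
4. adapter_3 (if present) has been tried on the gauge pin: slid down to the gauge block, or stopped on top of the pin (horizontal distance between adapter_3 and gauge_foot below 0.005 m and z of adapter_3 in the frame of gauge_foot below 0.005 m), for 0.1 s.
5. adapter_4 (if present) has been tried on the gauge pin: slid down to the gauge block, or stopped on top of the pin (horizontal distance between adapter_4 and gauge_foot below 0.005 m and z of adapter_4 in the frame of gauge_foot below 0.005 m), for 0.1 s.
6. adapter_5a (if present) has been tried on the gauge pin: slid down to the gauge block, or stopped on top of the pin (horizontal distance between adapter_5a and gauge_tip below 0.007 m and z of adapter_5a in the frame of gauge_tip between -0.004 and 0.005 m and contact force between adapter_5a and gauge above 0.3 N), for 0.1 s.
7. adapter_5b (if present) has been tried on the gauge pin: slid down to the gauge block, or stopped on top of the pin (horizontal distance between adapter_5b and gauge_foot below 0.005 m and z of adapter_5b in the frame of gauge_foot below 0.005 m), for 0.1 s.
8. adapter_6 (if present) has been tried on the gauge pin: slid down to the gauge block, or stopped on top of the pin (horizontal distance between adapter_6 and gauge_foot below 0.005 m and z of adapter_6 in the frame of gauge_foot below 0.005 m), for 0.1 s.
At the end, for the whole second after the job is handed in: Every sound adapter present stands upright (within 0.12 rad) in the clip of its size, its underside within 4 mm sideways of the clip's centre and less than 6 mm above the ledge; every tight one stands upright (within 0.15 rad) on the floor of the reject tray; all are at rest (linear speed of each of adapter_1, adapter_2a, adapter_2b, adapter_3, adapter_4, adapter_5a, adapter_5b, adapter_6 below 0.03 m/s and horizontal distance between adapter_1 and clip_1 below 0.004 m and z of adapter_1 in the frame of clip_1 below 0.006 m and angle between each of adapter_1, adapter_2a, adapter_3, adapter_4, adapter_5b, adapter_6's own z axis and vertical below 0.12 rad and horizontal distance between adapter_2a and clip_2 below 0.004 m and z of adapter_2a in the frame of clip_2 below 0.006 m and x of adapter_2b in the frame of tray_in between -0.075 and 0.075 m and y of adapter_2b in the frame of tray_in between -0.04 and 0.04 m and z of each of adapter_2b, adapter_5a in the frame of tray_in below 0.006 m and angle between each of adapter_2b, adapter_5a's own z axis and vertical below 0.15 rad and horizontal distance between adapter_3 and clip_3 below 0.004 m and z of adapter_3 in the frame of clip_3 below 0.006 m and horizontal distance between adapter_4 and clip_4 below 0.004 m and z of adapter_4 in the frame of clip_4 below 0.006 m and x of adapter_5a in the frame of tray_in between -0.075 and 0.075 m and y of adapter_5a in the frame of tray_in between -0.04 and 0.04 m and horizontal distance between adapter_5b and clip_5 below 0.004 m and z of adapter_5b in the frame of clip_5 below 0.006 m and horizontal distance between adapter_6 and clip_6 below 0.004 m and z of adapter_6 in the frame of clip_6 below 0.006 m); the robot touches nothing.
It fails at once if the reagent is knocked more than 30 mm from its place or tipped over (distance of reagent from where it was at the start of the episode above 0.03 m or angle between reagent's own z axis and vertical above 0.5 rad).
It fails at once if the beaker is knocked more than 30 mm from its place or tipped over (distance of beaker from where it was at the start of the episode above 0.03 m or angle between beaker's own z axis and vertical above 0.5 rad).
It fails at once if the printer is knocked more than 30 mm from its place or tipped over (distance of printer from where it was at the start of the episode above 0.03 m or angle between printer's own z axis and vertical above 0.5 rad).
Of adapter_1, adapter_3, adapter_4, adapter_6 only 2 to 4 are there at a start; the rules pass over those that are not, and their reading is None.
Of adapter_2a, adapter_2b only 1 to 1 are there at a start; the rules pass over those that are not, and their reading is None.
Of adapter_5a, adapter_5b only 1 to 1 are there at a start; the rules pass over those that are not, and their reading is None.
At some moment in a run one of adapter_1, adapter_2a, adapter_2b, adapter_3, adapter_4, adapter_5a, adapter_5b, adapter_6 may be knocked a few centimetres aside while the robot is not near it.
It also fails if it takes over 210 s, if anything falls off the work surface, if the arm or the gripper's body presses on something with over 40 N, if the wrist force passes 120 N, or if a joint passes its speed limit or range.

ROBOT

A 6-joint arm with a two-finger parallel gripper is mounted at the origin on the work surface. World frame = base frame: x ahead of the robot, y to its left, z up, the work surface at z = 0. Lengths are in m, angles in rad, forces in N, time in s.
With the tool pointing down it reaches from about 0.25 to 0.775 m from the base axis. Payload 4 kg.
Tool frame: the origin (TCP) lies at the very end of the fingers, on their centre line; the grasp point (between the pads) lies 19 mm behind it (robot.hold_point_z is the distance from the TCP to the grasp point, in m); z points along the fingers, y is the line along which they close (so a half turn about z gives the same grasp; the last joint's range is limited). The gripper opens to 94 mm and grips with 3 to 60 N. Pads are 16 mm wide; open, the fingers measure 119 mm over their backs; the gripper's body (75 mm by 177 mm) begins 78 mm behind the grasp point.
Start: joints at [1.245, 0.087, 1.371, -0, 1.684, -0.103], TCP at [0.122, 0.536, 0.181] pointing down, gripper open.
Joint ranges: [-3.1, 3.1], [-0.76, 2.03], [0.27, 2.55], [-1.08, 4.22], [0.17, 2.65], [-2.57, 2.57]. Speed limits (rad/s): [2.79, 2.79, 3.14, 3.14, 3.14, 3.14].

INTERFACE

Orientations are given as [roll, pitch, yaw] about the fixed x, y, z axes, in that order (R = Rz(yaw) Ry(pitch) Rx(roll)).
In Python, from bench import robot gives the robot as it stands.
- The arm moves only by the tool carry_out, never from a script. Its argument "steps" is a list of rows, each a list of 3 entries, a list of its own where there are three numbers: the shift along the tool's x, y, z in m, then the turn about the tool's z in units of 10 degrees (1.0 is 10 degrees), then the closure, from -1 (fully open) to 1 (shut). In form: [[[tx, ty, tz], roll, jaw], ...]. A call has 1 to 10 rows; each row is the pose to reach, as a shift and turn from the pose commanded when the call began, along the tool's axes at that moment; what a row does not reach only later rows make up. A row lasts 1/8 s, in which the tool goes at most 62.5 mm and 10.7 degrees, less where a joint would pass 70% of its speed; a pose out of reach is approached as far as the arm can. A call with a gripper value outside its range is refused whole. The fingers move at their own pace and stop on an object; the grip force is fixed at half the most. Time passes only in rows, so rows that repeat a pose let the fingers close. It gives the time, the measured TCP pose, the force, the opening and the grip force at its end, in the units of the state.
- robot.get_obs(): the state, without advancing time (a new reading comes with each control period).
- robot.snapshot(name): name is "scene" or "top" or "wrist"; returns a dict with "image" (420x560x3 uint8, red, green, blue), "z_map" (420x560 float32, m along the optical axis (not along the pixel's ray), 0 where there is no reading), "mtx" (3x3 intrinsics, pixels), "D" ([k1, k2, p1, p2, k3] as OpenCV has them; the pictures are not rectified), "R" (3x3) and "t" (3): a world point X has camera coordinates R X + t. Camera axes: x right, y down, z forward; pixel columns grow to the right and rows downward; lengths in m; the calibration is good to about 2 mm. A picture is of the moment at which its call begins.
- robot.close_job(): hands the job in; it is judged then, once.
The state is a dict: "time": time; "joint_positions": joint angles; "qvel": joint speeds; "joint_torque": joint torques, N m; "tool_pos": TCP position; "ee_rot": TCP orientation; "wrist_force": force on the tool from outside, world axes, zero at the start; "wrist_torque": the same for the moment, N m; "width": finger opening in m; "finger_force": force on a finger pad.
Only numpy, scipy, OpenCV 4.12 (cv2) and the standard library are available. Lean on these libraries where they do the work, as an engineer would, in place of code of your own. Each camera call takes 0.05 s, during which the arm holds its last target. There are 200 camera calls.

## Working session

There is one attempt and no reset: what is moved stays moved. The work goes in short steps, Python scripts to look and compute and a tool call to move; the robot and the scene stay as the last step left them, time stands still between calls to the robot, and variables do not carry over. Pictures are saved under pics/ and viewed, at most 14 in all, crops included, and the job is handed in when it is done.

Besides the shell and the picture viewer there is one more tool, called after ">>>" as name(argument=value, ...) on one line, values as JSON. carry_out: Moves the arm, as the interface text tells. Its arguments: {"type":"object","properties":{"steps":{"type":"array","items":{"type":"array"}}},"required":["steps"]}

```bash
ls; mkdir -p pics; python3 - <<'E'
from bench import robot
import cv2,pickle
print(robot.get_obs())
d={}
for n in("top","scene"):
    s=robot.snapshot(n);d[n]=s
    cv2.imwrite(f"pics/{n}0.png",s["image"][:,:,::-1])
    print(n,s["mtx"],s["D"],s["R"],s["t"])
pickle.dump(d,open("s0.pkl","wb"))
E
```

```text
pics
{'time': 0.0, 'joint_positions': array([ 1.24488684e+00,  8.79164117e-02,  1.37226467e+00,  1.80156235e-05,
        1.68361119e+00, -1.03090930e-01]), 'qvel': array([ 4.29698974e-04,  8.67667846e-04, -6.44192656e-05,  5.27189484e-04,
       -7.14185017e-04,  9.19133878e-04]), 'joint_torque': array([-5.03090416e-05, -3.40176845e+01, -3.02432263e+01,  7.18780607e-02,
        3.28722631e-02, -1.97689506e-04]), 'tool_pos': array([0.12133314, 0.53581721, 0.17932007]), 'ee_rot': array([-3.13940655e+00, -2.44169686e-04,  2.91877584e+00]), 'wrist_force': array([0.48627407, 0.75821225, 0.34024276]), 'wrist_torque': array([-0.02799901, -0.05062778, -0.00876432]), 'finger_force': 0.0, 'width': 0.09396895053808299}
top [[403.66247582   0.         279.37549247]
 [  0.         403.66247582 209.51832472]
 [  0.           0.           1.        ]] [-0.11372106  0.          0.          0.          0.        ] [[ 6.02735827e-03 -9.99981761e-01 -3.86412730e-04]
 [-9.80383593e-01 -5.83310135e-03 -1.97012653e-01]
 [ 1.97006806e-01  1.56629855e-03 -9.80400870e-01]] [0.01426502 0.56375248 1.05059273]
scene [[475.30065758   0.         275.35137335]
 [  0.         475.30065758 210.40573766]
 [  0.           0.           1.        ]] [-0.0151718  0.         0.         0.         0.       ] [[-0.29955343  0.95405816  0.00638517]
 [ 0.74789501  0.23896754 -0.61931217]
 [-0.59238568 -0.18074165 -0.78511889]] [ 0.16877344 -0.4047876   1.43894423]
```

View pics/top0.png

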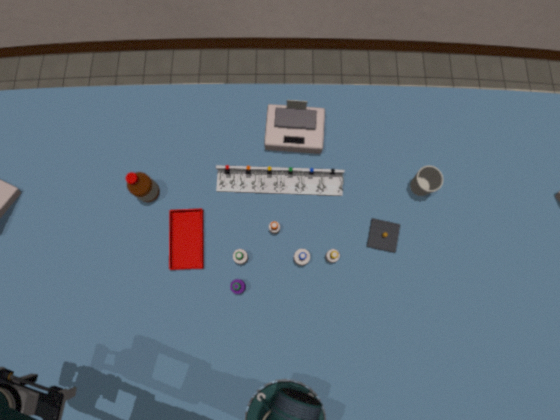

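View pics/scene0.png

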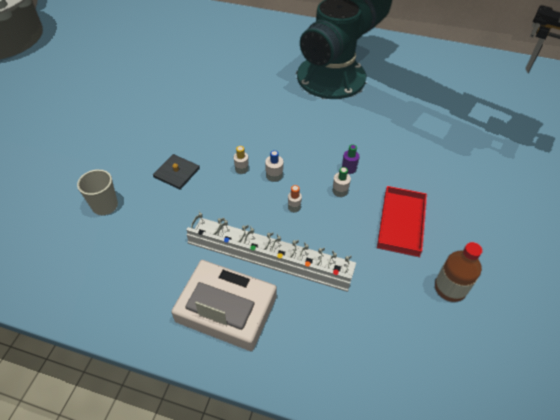

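The top view shows the orange knob at (274,227), green on white at (240,256), blue at (302,257) and yellow at (333,255). The purple look-alike is at (237,286), the gauge pin at (385,235), the tray around (187,239) and the rail dots along row 170. Four adapters are present: sizes 2, 3, 4 and 5.

```bash
cat > h.py <<'E'
import numpy as np, cv2, pickle
from scipy.spatial.transform import Rotation as Ro
def ray(s,px):
    u=cv2.undistortPoints(np.array([[px]],float),s["mtx"],s["D"])[0,0]
    return -s["R"].T@s["t"], s["R"].T@np.array([u[0],u[1],1.])
def onplane(s,px,z):
    c,d=ray(s,px); return c+d*(z-c[2])/d[2]
def tri(a,pa,b,pb):
    c1,d1=ray(a,pa);c2,d2=ray(b,pb)
    k=np.linalg.lstsq(np.c_[d1,-d2],c2-c1,rcond=None)[0]
    p,q=c1+k[0]*d1,c2+k[1]*d2
    return (p+q)/2,np.linalg.norm(p-q)
def hsv(s): return cv2.cvtColor(s["image"],cv2.COLOR_RGB2HSV)
def blobs(s,lo,hi,amin=8):
    m=cv2.inRange(hsv(s),np.array(lo),np.array(hi))
    n,l,st,c=cv2.connectedComponentsWithStats(m)
    return [(c[i].round(1).tolist(),int(st[i,4])) for i in range(1,n) if st[i,4]>=amin]
def shift(o,target,yaw=None):
    "tool-axis shift and roll(10deg) from measured pose to target"
    R=Ro.from_euler('xyz',[np.pi,0,o["ee_rot"][2]]).as_matrix()
    d=R.T@(np.array(target)-o["tool_pos"])
    r=None
    if yaw is not None:
        r=-(yaw-o["ee_rot"][2]); r=(r+np.pi)%(2*np.pi)-np.pi; r=np.degrees(r)/10
    return d.round(4),r
E
python3 - <<'E'
from h import *
d=pickle.load(open("s0.pkl","rb"))
C=dict(red=[(0,120,60),(6,255,255)],orange=[(6,120,70),(14,255,255)],yellow=[(15,110,80),(32,255,255)],green=[(45,80,25),(85,255,255)],blue=[(108,120,50),(128,255,255)])
for n,s in d.items():
    for k,(a,b) in C.items(): print(n,k,[x for x in blobs(s,a,b,5) if x[1]<4000][:14])
E
python3 - <<'E'
import cv2
a=cv2.imread("pics/top0.png");b=cv2.imread("pics/scene0.png")
cv2.imwrite("pics/c0.png",cv2.vconcat([cv2.resize(a[150:300,160:410],(750,450),interpolation=3)[:,:]]))
E
```

```text
top red [([227.0, 167.0], 9), ([131.9, 178.4], 109), ([186.1, 238.9], 1894)]
top orange [([248.0, 167.5], 12), ([139.9, 184.5], 285), ([274.0, 227.6], 11)]
top yellow [([269.0, 168.5], 12), ([384.9, 234.1], 22), ([332.4, 255.1], 14)]
top green [([290.0, 169.2], 16), ([238.4, 286.7], 9), ([2.7, 399.2], 17), ([4.4, 406.9], 12), ([12.2, 411.2], 5), ([2.2, 414.9], 14), ([7.6, 416.5], 17), ([14.0, 414.6], 5), ([23.8, 417.5], 16), ([15.8, 418.4], 5)]
top blue [([311.2, 170.0], 13)]
scene red [([402.0, 221.5], 2188), ([398.9, 189.1], 7), ([406.7, 190.8], 10), ([421.4, 194.0], 7), ([472.4, 250.5], 199), ([335.4, 271.7], 27)]
scene orange [([294.5, 192.5], 65), ([462.4, 268.3], 817), ([307.3, 263.3], 29)]
scene yellow [([240.0, 152.6], 62), ([174.8, 166.3], 32), ([279.5, 255.2], 26)]
scene green [([361.1, 9.0], 121), ([381.6, 6.4], 163), ([319.2, 9.6], 14), ([328.0, 17.2], 9), ([346.9, 18.9], 15), ([366.0, 17.7], 11), ([334.4, 19.9], 17), ([359.2, 20.0], 5), ([341.0, 22.9], 7), ([348.7, 25.5], 14), ([358.6, 24.8], 11), ([341.8, 28.6], 5), ([357.0, 30.8], 12), ([351.7, 150.9], 66)]
scene blue [([273.9, 158.2], 50), ([225.9, 239.2], 19)]
```

View pics/c0.png

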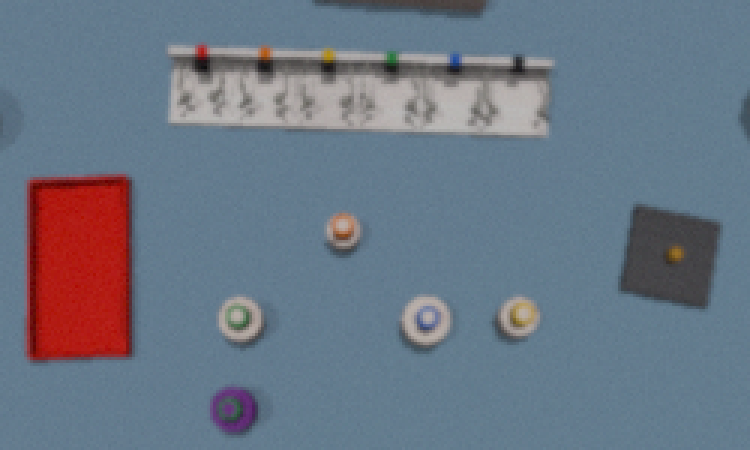

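The crop shows the knob tops at about orange (274,225.5), green (239.5,255.5), blue (302.3,256) and yellow (334,254.5). The tray corners and the gauge block are clear.

```bash
python3 - <<'E'
from h import *
d=pickle.load(open("s0.pkl","rb"));T,S=d["top"],d["scene"]
for n,p,z in[("o",(274.3,225.5),.071),("g",(239.3,255.5),.077),("b",(302.3,256),.08),("y",(334,254.5),.074)]: print(n,onplane(T,p,z).round(4))
# white bodies, depth-based check: centroid of points 20mm+ above bench near
c=-T["R"].T@T["t"]
v,u=np.mgrid[0:420,0:560];uv=cv2.undistortPoints(np.c_[u.ravel(),v.ravel()].astype(float)[:,None],T["mtx"],T["D"])[:,0]
P=(np.c_[uv,np.ones(len(uv))]*T["z_map"].ravel()[:,None]-T["t"])@T["R"]
for n,p,h in[("o",(274,227),.043),("g",(240,256),.049),("b",(302,257),.052),("y",(333,255),.046)]:
    m=(np.hypot(u.ravel()-p[0],v.ravel()-p[1])<14)&(P[:,2]>h+.02)
    print(n,m.sum(),P[m].mean(0).round(4), P[m,2].max().round(4))
dots=[tri(T,a,S,b) for a,b in[((227,167),(335.4,271.7)),((248,167.5),(307.3,263.3)),((269,168.5),(279.5,255.2)),((290,169.2),(252,247)),((311.2,170),(225.9,239.2))]]
for q in dots: print(q[0].round(4),round(q[1],4))
D=np.array([dots[i][0] for i in(0,1,2,4)]); a=np.array([150,90,30,-90])/1000
A=np.polyfit(a,D[:,:2],1);print("rail y dir",A[0],"yaw",np.arctan2(-A[0][0],A[0][1]),"origin+28x",A[1])
print("pin",tri(T,(384.9,234.1),S,(174.8,166.3)),onplane(T,(384.9,234.1),.028))
print("tray",onplane(T,(186.1,238.9),.004))
m=cv2.inRange(hsv(T),np.array((0,120,60)),np.array((6,255,255)));k=[c for c in cv2.findContours(m,0,2)[0] if cv2.contourArea(c)>1000][0]
r=cv2.minAreaRect(k);print([onplane(T,q,.024).round(4) for q in cv2.boxPoints(r)])
# rail ledge front corners & wall ends
print("rail front ends",onplane(T,(216.3,190.8),.006),onplane(T,(342.5,195.3),.006))
E
```

```text
o [0.5168 0.031  0.071 ]
g [0.4352 0.1225 0.077 ]
b [ 0.4347 -0.0433  0.08  ]
y [ 0.4395 -0.1277  0.074 ]
o 42 [0.5148 0.0314 0.0958] 1.1411
g 46 [0.4324 0.1195 0.123 ] 1.1411
b 49 [ 0.4342 -0.0421  0.1015] 1.1411
y 48 [ 0.4344 -0.1193  0.14  ] 1.1411
[0.6892 0.1675 0.0417] 0.0001
[0.6876 0.1076 0.0424] 0.0002
[0.6854 0.0475 0.0414] 0.0008
[ 0.6837 -0.0129  0.042 ] 0.0024
[ 0.6817 -0.0729  0.042 ] 0.0019
rail y dir [0.03158323 1.0017992 ] yaw -0.0315160695383455 origin+28x [0.68454782 0.01734198]
pin (array([ 0.50187791, -0.28037545,  0.02062526]), np.float64(0.00017034212165579915)) [ 0.50082264 -0.27834134  0.028     ]
tray [0.48709928 0.28313791 0.004     ]
[array([0.5698, 0.3292, 0.024 ]), array([0.5703, 0.2371, 0.024 ]), array([0.4041, 0.2303, 0.024 ]), array([0.4029, 0.32  , 0.024 ])]
rail front ends [0.62807937 0.20123718 0.006     ] [ 0.61682248 -0.16489378  0.006     ]
```

>>> carry_out(steps=[[[-0.481, -0.409, -0.02], 7.9, -1], [[-0.481, -0.409, -0.02], 7.9, -1], [[-0.481, -0.409, -0.02], 7.9, -1], [[-0.481, -0.409, -0.02], 7.9, -1], [[-0.481, -0.409, -0.02], 7.9, -1], [[-0.481, -0.409, -0.02], 7.9, -1], [[-0.481, -0.409, -0.02], 7.9, -1], [[-0.481, -0.409, -0.02], 7.9, -1], [[-0.481, -0.409, -0.02], 7.9, -1], [[-0.481, -0.409, -0.02], 7.9, -1]])

```text
time: 1.35
tool_pos: [0.497, 0.0348, 0.2]
ee_rot: [-3.141, -0.001, 1.54]
wrist_force: [0.2, 0.8, -1.0]
width: 0.094
finger_force: 0.0
```

>>> carry_out(steps=[[[0, 0, 0], 0, -1], [[0, 0, 0], 0, -1], [[0, 0, 0], 0, -1]])

```text
time: 1.72
tool_pos: [0.4955, 0.0378, 0.2003]
ee_rot: [-3.141, -0.0, 1.542]
wrist_force: [-0.2, 0.5, 0.4]
width: 0.0939
finger_force: 0.0
```

```bash
python3 - <<'E'
from h import *
from bench import robot
o=robot.get_obs();s=robot.snapshot("wrist");pickle.dump((o,s),open("w1.pkl","wb"))
cv2.imwrite("pics/w1.png",s["image"][:,:,::-1]);print(o["time"],o["tool_pos"],o["ee_rot"],o["wrist_force"])
print(s["mtx"],s["D"],-s["R"].T@s["t"],s["R"])
E
```

```text
1.725 [0.49554325 0.03783322 0.20030214] [-3.14147530e+00 -4.06987299e-04  1.54191022e+00] [-0.16025024  0.45426063  0.35660972]
[[348.8519792    0.         277.63730499]
 [  0.         348.8519792  208.83956271]
 [  0.           0.           1.        ]] [-0.04186729  0.          0.          0.          0.        ] [0.49753825 0.10614537 0.40409197] [[ 9.99595690e-01 -2.84195654e-02 -8.85617618e-04]
 [-2.73831819e-02 -9.70595721e-01  2.39152896e-01]
 [-7.65619804e-03 -2.39031953e-01 -9.70981518e-01]]
```

View pics/w1.png

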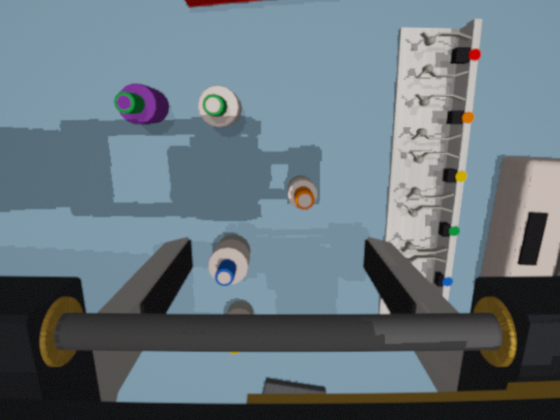

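The wrist view shows the orange knob top at about (305,201). The rail dots run from (475,55) to (447,282), with the ledge to their left.

```bash
python3 - <<'E'
from h import *
o,s=pickle.load(open("w1.pkl","rb"))
for n,p,z in[("o",(305,201),.071),("g",(214,105),.077),("b",(225,276),.08)]: print(n,onplane(s,p,z).round(4))
for k,(a,b) in dict(orange=[(4,150,90),(15,255,255)],yellow=[(22,150,90),(32,255,255)],red=[(0,170,90),(3,255,255)]).items(): print(k,blobs(s,a,b,12))
D=np.array([onplane(s,p,.042)[:2] for p in[(475,55),(468,117.5),(461.5,176),(454,231),(447.5,282)]]);print(D.round(4))
A=np.polyfit(np.array([150,90,30,-30,-90])/1000,D,1);print(A)
print([onplane(s,p,.006).round(4) for p in[(401,30),(387,255)]], onplane(s,(480,22),.045),onplane(s,(474,22),.045))
E
```

```text
o [0.5219 0.0313 0.071 ]
g [0.4402 0.1239 0.077 ]
b [ 0.44   -0.0418  0.08  ]
orange [([302.1, 191.6], 104), ([306.3, 204.4], 39)]
yellow [([460.2, 175.9], 92), ([512.2, 348.0], 52)]
red [([210.5, 1.6], 216), ([474.0, 54.1], 102)]
[[ 0.6932  0.1673]
 [ 0.6913  0.1073]
 [ 0.69    0.0473]
 [ 0.6875 -0.0135]
 [ 0.686  -0.0744]]
[[0.0302762  1.00722688]
 [0.68868462 0.01659022]]
[array([0.6305, 0.1994, 0.006 ]), array([ 0.6262, -0.0536,  0.006 ])] [0.6940474  0.19682874 0.045     ] [0.68813409 0.19684435 0.045     ]
```

>>> carry_out(steps=[[[-0.006, 0.024, 0.04], 1, -1], [[-0.006, 0.024, 0.08], 2, -1], [[-0.006, 0.024, 0.08], 3, -1], [[-0.006, 0.024, 0.08], 4, -1], [[-0.006, 0.024, 0.08], 5, -1], [[-0.006, 0.024, 0.08], 6, -1], [[-0.006, 0.024, 0.08], 7, -1], [[-0.006, 0.024, 0.08], 8, -1], [[-0.006, 0.024, 0.08], 9, -1], [[-0.006, 0.024, 0.12], 9, 0.2]])

```text
time: 3.02
tool_pos: [0.5231, 0.0311, 0.0841]
ee_rot: [3.142, -0.01, -0.029]
wrist_force: [0.9, 0.7, -0.4]
width: 0.0869
finger_force: 0.0
```

>>> carry_out(steps=[[[0, 0, 0.036], 0, 0.2], [[0, 0, 0.036], 0, 0.2], [[0, 0, 0.036], 0, 1], [[0, 0, 0.036], 0, 1], [[0, 0, 0.036], 0, 1], [[0, 0, 0.036], 0, 1], [[0, 0, 0.036], 0, 1], [[0, 0, 0.036], 0, 1]])

```text
time: 4.03
tool_pos: [0.5203, 0.03, 0.0446]
ee_rot: [-3.141, -0.001, -0.031]
wrist_force: [0.1, 0.1, 1.0]
width: 0.0171
finger_force: 30.0
```

>>> carry_out(steps=[[[0, 0, 0], 0, 0.2], [[0, 0, 0], 0, 0.2], [[0, 0, 0], 0, 0.2], [[0, 0, 0], -1, 0.2], [[0, 0, 0], -2, 0.2], [[0, 0, 0], -3, 0.2], [[0, 0, 0], -4, 0.2], [[0, 0, 0], -5, 0.2], [[0, 0, 0], -6, 0.2], [[0, 0, 0], -7, 0.2]])

```text
time: 5.28
tool_pos: [0.52, 0.0298, 0.0441]
ee_rot: [-3.141, 0.0, 1.197]
wrist_force: [0.0, 0.2, -0.5]
width: 0.0377
finger_force: 0.0
```

>>> carry_out(steps=[[[0, 0, 0], -1, 0.2], [[0, 0, 0], -2, 0.2], [[0, 0, 0], -2, 1], [[0, 0, 0], -2, 1], [[0, 0, 0], -2, 1], [[0, 0, 0], -2, 1], [[0, 0, 0], -2, 1]])

```text
time: 6.15
tool_pos: [0.5201, 0.0299, 0.0443]
ee_rot: [3.141, -0.0, 1.54]
wrist_force: [0.6, 0.3, -0.5]
width: 0.0171
finger_force: 30.0
```

```bash
python3 - <<'E'
from h import *
from bench import robot
o=robot.get_obs();s=robot.snapshot("wrist");pickle.dump((o,s),open("w2.pkl","wb"))
cv2.imwrite("pics/w2.png",s["image"][:,:,::-1]);print(o["time"],o["tool_pos"],o["width"],o["ee_rot"],o["wrist_force"])
E
```

```text
6.15 [0.52012869 0.0299194  0.04425624] 0.017113266396049553 [ 3.14143034e+00 -1.05315537e-04  1.53969517e+00] [ 0.56617223  0.31526377 -0.54000517]
```

View pics/w2.png

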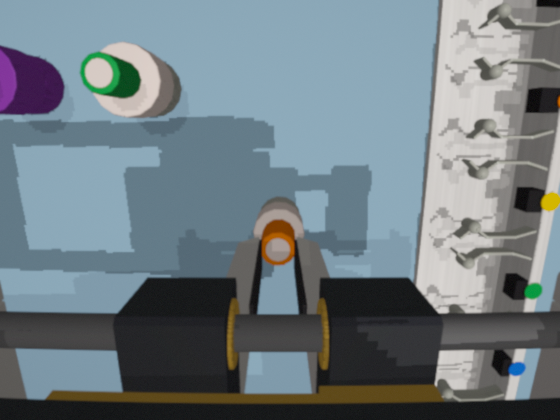

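The orange adapter is gripped and centred; its knob top is at (278,246), and its white body is visible below.

>>> carry_out(steps=[[[0, 0, -0.06], 0, 1], [[0, 0, -0.12], 0, 1], [[-0.05, 0, -0.156], 0, 1], [[-0.11, -0.002, -0.156], 0, 1], [[-0.17, -0.004, -0.156], 0, 1], [[-0.23, -0.006, -0.156], 0, 1], [[-0.29, -0.008, -0.156], 0, 1], [[-0.34, -0.008, -0.156], 0, 1], [[-0.37, -0.008, -0.156], 0, 1], [[-0.38, -0.008, -0.156], 0, 1]])

```text
time: 7.45
tool_pos: [0.4996, -0.3511, 0.1991]
ee_rot: [-3.14, -0.001, 1.538]
wrist_force: [0.3, 0.8, -1.0]
width: 0.0171
finger_force: 30.0
```

>>> carry_out(steps=[[[0, 0, 0], 0, 1], [[0, 0, 0], 0, 1], [[0, 0, 0], 0, 1]])

```text
time: 7.82
tool_pos: [0.5007, -0.3484, 0.2007]
ee_rot: [3.141, -0.0, 1.542]
wrist_force: [0.6, -0.1, -1.2]
width: 0.0173
finger_force: 30.0
```

```bash
python3 - <<'E'
from h import *
from bench import robot
o0,s0=pickle.load(open("w2.pkl","rb"));print("cal",onplane(s0,(278,246),.071)-o0["tool_pos"])
o=robot.get_obs();s=robot.snapshot("wrist");pickle.dump((o,s),open("w3.pkl","wb"))
cv2.imwrite("pics/w3.png",s["image"][:,:,::-1]);print(o["time"],o["tool_pos"],o["width"],o["ee_rot"],o["wrist_force"])
for b in blobs(s,(14,120,60),(32,255,255),8): print(b,onplane(s,b[0],.025).round(4))
E
```

```text
cal [0.00022422 0.00411951 0.02674376]
7.825 [ 0.50074967 -0.3484269   0.20065633] 0.017259340382593667 [ 3.14108842e+00 -3.14151342e-05  1.54170586e+00] [ 0.58894892 -0.05063264 -1.17770384]
([277.9, 122.1], 135) [ 0.5028 -0.2791  0.025 ]
([277.9, 235.5], 712) [ 0.4992 -0.405   0.025 ]
([231.5, 334.8], 568) [ 0.4381 -0.5326  0.025 ]
([323.8, 335.1], 574) [ 0.5524 -0.5363  0.025 ]
([272.6, 395.8], 4730) [ 0.486  -0.6255  0.025 ]
```

View pics/w3.png

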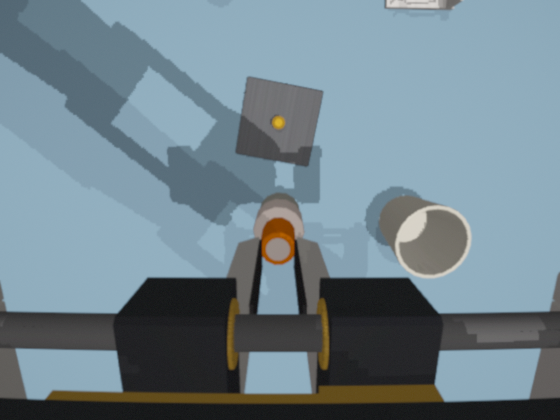

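The view shows the gauge block centred at (278.5,122) with the pin at (278,122). The adapter is hanging straight.

>>> carry_out(steps=[[[0.05, 0, 0.02], 0, 1], [[0.068, 0, 0.06], 0, 1], [[0.068, 0, 0.1], 0, 1], [[0.068, 0, 0.116], 0, 1], [[0.068, 0, 0.116], 0, 1], [[0.068, 0, 0.116], 0, 1], [[0.068, 0, 0.116], 0, 1]])

```text
time: 8.75
tool_pos: [0.5035, -0.2827, 0.0863]
ee_rot: [3.138, 0.002, 1.54]
wrist_force: [0.1, -0.1, -0.4]
width: 0.0171
finger_force: 30.0
```

```bash
python3 - <<'E'
from h import *
from bench import robot
o=robot.get_obs();T=robot.snapshot("top");S=robot.snapshot("scene");pickle.dump((o,T,S),open("g1.pkl","wb"))
print(o["time"],o["tool_pos"],o["width"],o["ee_rot"],o["wrist_force"])
def crop(s,c,k): 
    x,y=c;return cv2.resize(s["image"][y-k:y+k,x-k:x+k,::-1],(400,400),interpolation=2)
cv2.imwrite("pics/g1.png",cv2.hconcat([crop(T,(385,235),30),crop(S,(175,155),40)]))
for n,s in(("T",T),("S",S)): print(n,blobs(s,(3,90,60),(16,255,255),5))
print([ (cv2.projectPoints(np.array([[.5025,-.280,.111],[.5025,-.28,.0845]]),cv2.Rodrigues(s["R"])[0],s["t"],s["mtx"],s["D"])[0].reshape(-1,2)) for s in(T,S)])
E
```

```text
8.75 [ 0.50354032 -0.28270516  0.08632388] 0.017114390814222735 [3.13846462e+00 1.93378891e-03 1.53962616e+00] [ 0.1290374  -0.10719866 -0.41885992]
T [([172.5, 39.0], 12), ([209.5, 38.0], 6), ([218.0, 38.0], 9), ([232.5, 38.0], 18), ([248.5, 38.0], 10), ([263.5, 38.0], 6), ([288.0, 38.0], 41), ([348.5, 39.0], 8), ([110.0, 41.0], 11), ([134.5, 40.0], 14), ([384.5, 40.0], 12), ([413.5, 41.0], 12), ([69.5, 43.0], 10), ([88.0, 42.0], 13), ([452.5, 43.0], 12), ([51.5, 44.0], 6), ([471.0, 44.0], 11), ([484.5, 45.0], 6), ([204.4, 47.9], 14), ([214.0, 47.8], 5), ([257.8, 47.6], 5), ([266.2, 47.8], 13), ([289.9, 47.8], 39), ([500.0, 46.0], 5), ([157.5, 49.0], 8), ([192.0, 48.0], 7), ([221.0, 48.0], 5), ([229.0, 48.0], 9), ([315.5, 48.0], 6), ([358.5, 49.0], 8), ([526.0, 48.0], 5), ([539.0, 49.0], 5), ([75.7, 51.9], 7), ([82.5, 51.7], 6), ([90.4, 50.9], 10), ([103.4, 50.8], 17), ([128.0, 50.0], 7), ([421.0, 51.0], 5), ([557.0, 51.0], 5), ([58.5, 53.0], 6), ([434.5, 52.0], 6), ([459.5, 53.0], 12), ([24.5, 55.0], 8), ([40.5, 54.0], 6), ([479.0, 54.0], 9), ([495.0, 55.0], 5), ([12.0, 56.0], 5), ([247.7, 167.9], 17), ([140.4, 185.2], 404)]
S [([169.9, 145.0], 76), ([461.9, 268.4], 898), ([307.4, 263.3], 31), ([446.0, 295.9], 59)]
[array([[393.60932179, 229.06981787],
       [390.87525448, 230.55953428]]), array([[168.6919003 , 139.65536062],
       [170.58155856, 147.87973628]])]
```

View pics/g1.png

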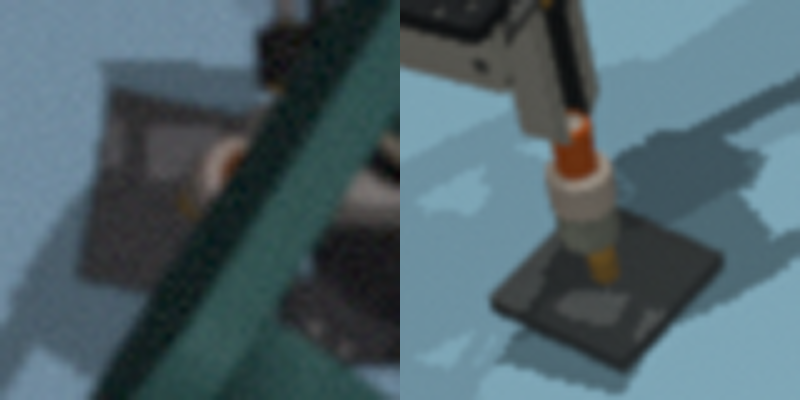

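```bash
python3 - <<'E'
from h import *
o,T,S=pickle.load(open("g1.pkl","rb"))
c=cv2.resize(S["image"][135:185,150:200,::-1],(600,600),interpolation=cv2.INTER_CUBIC)
cv2.imwrite("pics/g2.png",c)
g=S["image"].astype(int)
for r in range(140,176,2): print(r,' '.join("%3d/%3d"%(g[r,x,0],g[r,x,2]) for x in range(162,182)))
P=lambda X:cv2.projectPoints(np.array(X,float),cv2.Rodrigues(S["R"])[0],S["t"],S["mtx"],S["D"])[0].reshape(-1,2)
x,y=o["tool_pos"][:2]
print(P([[x,y,.111],[x,y,.098],[x,y,.085],[x,y,.06],[x,y,.042]]))
E
```

```text
140  85/ 79  86/ 80  86/ 81  85/ 80  79/ 75  82/ 77 108/ 93 142/113 152/106 150/ 60 138/ 44 111/ 99 107/152 108/161 109/160 108/159 109/160 109/160 109/159 109/161
142  98/119  95/110  91/ 98  87/ 80  82/ 73  77/ 74  91/ 71 118/ 45 123/ 21 113/ 14 105/ 27 102/ 82 107/149 109/162 109/161 109/160 109/159 109/160 109/160 110/161
144 125/182 125/183 122/168 110/102 101/ 42 100/ 31 101/ 32 104/ 23 106/ 17 104/ 16 103/ 21 103/ 70 112/140 114/160 110/160 109/161 107/159 103/151  96/142  79/118
146 114/167 120/175 122/168 117/125 106/ 53 102/ 14 104/ 15 107/ 17 106/ 17 106/ 17 102/ 16 106/ 35 126/ 82 140/128 127/143 102/142  76/115  64/ 96  62/ 92  62/ 93
148 108/160 112/152 123/123 120/ 95 107/ 49 103/ 19 104/ 16 104/ 15 105/ 16 105/ 16 104/ 16 106/ 32 122/ 74 144/119 140/123  98/105  69/ 98  63/ 95  62/ 93  63/ 93
150 110/161 111/151 114/113 118/100 118/ 91 113/ 67 110/ 50 111/ 44 113/ 48 117/ 60 126/ 82 139/111 145/122 141/120 118/102  92/ 91  76/105  71/106  65/ 98  63/ 94
152 109/160 106/152 101/119 104/ 94 113/ 97 120/104 134/115 141/119 142/119 142/122 139/121 128/111 114/ 99 106/ 90 
[... 1297 characters left out ...]
83/ 30  84/ 31  81/ 29  76/ 31  67/ 38  51/ 49  48/ 52  47/ 51
170  63/ 67  56/ 60  42/ 46  39/ 43  39/ 44  40/ 44  40/ 44  41/ 45  39/ 44  40/ 45  44/ 43  58/ 40  73/ 33  79/ 31  78/ 30  72/ 33  63/ 43  51/ 51  48/ 53  47/ 52
172  60/ 65  48/ 52  39/ 44  39/ 44  39/ 44  39/ 43  41/ 45  45/ 49  45/ 49  46/ 51  47/ 52  47/ 51  48/ 50  51/ 49  57/ 55  52/ 53  49/ 53  48/ 53  48/ 53  48/ 52
174  46/ 50  40/ 44  42/ 46  44/ 48  48/ 51  56/ 60  66/ 71  70/ 74  69/ 73  71/ 74  71/ 75  73/ 76  71/ 75  73/ 77  74/ 78  72/ 76  73/ 77  72/ 76  64/ 69  53/ 58
[[167.43826543 139.70502267]
 [168.38539496 143.77762167]
 [169.31567816 147.77687694]
 [171.05893648 155.26867128]
 [172.27817875 160.50659719]]
```

View pics/g2.png

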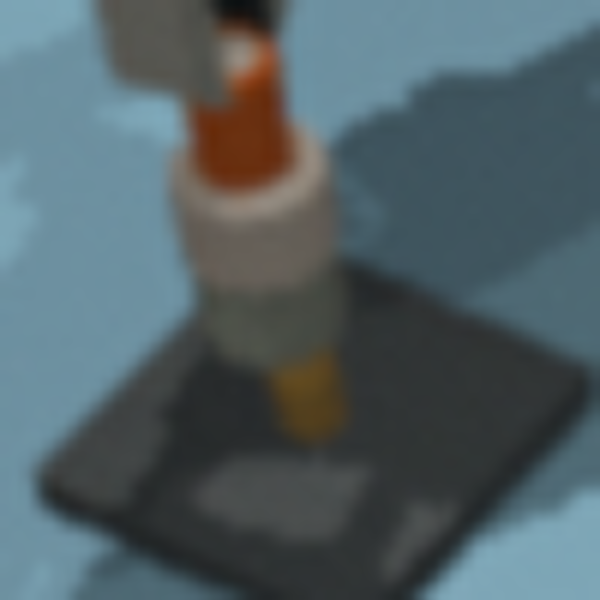

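The relative view in the scene camera puts the pin about 3 mm to +y of the adapter axis. I'll shift by that and lower gently.

>>> carry_out(steps=[[[0.003, -0.0005, 0], 0, 1], [[0.003, -0.0005, 0.003], 0, 1], [[0.003, -0.0005, 0.006], 0, 1], [[0.003, -0.0005, 0.009], 0, 1], [[0.003, -0.0005, 0.012], 0, 1], [[0.003, -0.0005, 0.015], 0, 1], [[0.003, -0.0005, 0.015], 0, 1], [[0.003, -0.0005, 0.015], 0, 1]])

```text
time: 9.85
tool_pos: [0.5021, -0.2788, 0.0693]
ee_rot: [3.141, -0.0, 1.54]
wrist_force: [0.1, 0.1, -0.3]
width: 0.0172
finger_force: 30.0
```

>>> carry_out(steps=[[[0, 0, 0.004], 0, 1], [[0, 0, 0.007], 0, 1], [[0, 0, 0.01], 0, 1], [[0, 0, 0.012], 0, 1], [[0, 0, 0.013], 0, 1], [[0, 0, 0.013], 0, 1], [[0, 0, 0.013], 0, 1], [[0, 0, 0.013], 0, 1]])

```text
time: 10.85
tool_pos: [0.5021, -0.2788, 0.0564]
ee_rot: [3.141, 0.0, 1.54]
wrist_force: [-0.5, -0.8, 0.9]
width: 0.0172
finger_force: 30.0
```

Size 2 is sound: it seated on the block. Next is clip 2.

>>> carry_out(steps=[[[0, 0, -0.045], 0, 1], [[0.02, 0.005, -0.09], 0, 1], [[0.08, 0.018, -0.094], 0, 1], [[0.14, 0.031, -0.094], 0, 1], [[0.2, 0.045, -0.094], 0, 1], [[0.26, 0.058, -0.094], 0, 1], [[0.32, 0.071, -0.094], 0, 1], [[0.37, 0.082, -0.094], 0, 1], [[0.392, 0.087, -0.08], 0, 1], [[0.392, 0.087, -0.06], 0, 1]])

```text
time: 12.1
tool_pos: [0.6014, 0.1119, 0.1154]
ee_rot: [3.141, 0.0, 1.542]
wrist_force: [-0.8, -0.3, -2.0]
width: 0.0172
finger_force: 30.0
```

>>> carry_out(steps=[[[0, 0, 0.03], 0, 1], [[0, 0, 0.05], 0, 1], [[0, 0, 0.064], 0, 1], [[0, 0, 0.064], 0, 1], [[0, 0, 0.064], 0, 1]])

```text
time: 12.72
tool_pos: [0.6018, 0.1102, 0.0532]
ee_rot: [3.14, -0.0, 1.54]
wrist_force: [-1.2, 0.1, -0.6]
width: 0.0172
finger_force: 30.0
```

```bash
python3 - <<'E'
from h import *
from bench import robot
o=robot.get_obs();s=robot.snapshot("wrist");pickle.dump((o,s),open("w4.pkl","wb"))
cv2.imwrite("pics/w4.png",s["image"][:,:,::-1]);print(o["time"],o["tool_pos"],o["ee_rot"],o["wrist_force"])
E
```

```text
12.725 [0.60177932 0.11019619 0.05318685] [ 3.13993163e+00 -1.96728668e-04  1.53961314e+00] [-1.15833862  0.10177809 -0.60011442]
```

View pics/w4.png

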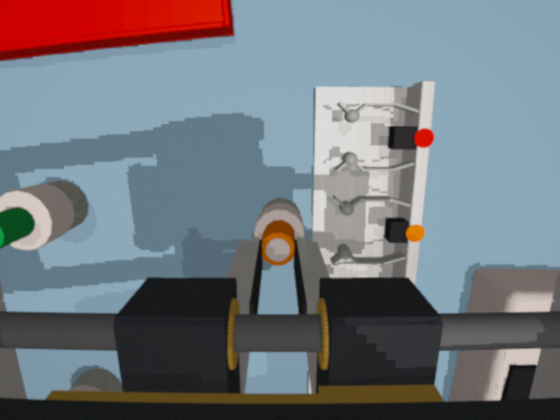

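The adapter sits in front of clip 2: knob top at (278,247), stop block at (397,230), orange dot at (415,233), red dot at (424,138).

```bash
python3 - <<'E'
from h import *
o,s=pickle.load(open("w4.pkl","rb"));t=o["tool_pos"]
print("knob",onplane(s,(278,248),.0798)-t)
for p in[(415,233),(424,138)]: print(onplane(s,p,.042).round(4))
print("stop",onplane(s,(397,230),.045))
print("ledge front",onplane(s,(313.5,170),.006),onplane(s,(315,90),.006),"wall",onplane(s,(413,200),.045),onplane(s,(432,90),.045))
P=lambda X:cv2.projectPoints(np.array(X,float),cv2.Rodrigues(s["R"])[0],s["t"],s["mtx"],s["D"])[0].reshape(-1,2)
a=np.linspace(0,6.28,60)
q=P(np.c_[t[0]+.016*np.cos(a),t[1]+.016*np.sin(a),0*a+.0518]);print("body top proj bbox",q.min(0),q.max(0))
print("knob top bbox",*[f(P(np.c_[t[0]+.01*np.cos(a),t[1]+.01*np.sin(a),0*a+.0798]),0) for f in(np.min,np.max)])
E
```

```text
knob [0.00012259 0.0029635  0.02661315]
[0.6909 0.1066 0.042 ]
[0.6927 0.1673 0.042 ]
stop [0.67793236 0.11000837 0.045     ]
ledge front [0.62864772 0.1447397  0.006     ] [0.63012714 0.19993515 0.006     ] wall [0.68703607 0.12935947 0.045     ] [0.69457355 0.19503534 0.045     ]
body top proj bbox [251.97744951 211.70681269] [303.74223256 260.92794034]
knob top bbox [259.43634865 235.58115125] [296.44235215 270.32210998]
```

>>> carry_out(steps=[[[-0.001, 0.01, 0], 0, 1], [[-0.001, 0.02, 0], 0, 1], [[-0.001, 0.025, 0], 0, 1], [[-0.001, 0.03, 0], 0, 1], [[-0.001, 0.035, 0], 0, 1], [[-0.001, 0.04, 0], 0, 1], [[-0.001, 0.044, 0], 0, 1], [[-0.001, 0.048, 0], 0, 1], [[-0.001, 0.052, 0], 0, 1], [[-0.001, 0.052, 0], 0, 1]])

```text
time: 14.02
tool_pos: [0.6554, 0.1077, 0.0529]
ee_rot: [3.137, -0.0, 1.54]
wrist_force: [2.6, -0.6, -2.6]
width: 0.0173
finger_force: 30.1
```

>>> carry_out(steps=[[[0, 0.002, 0], 0, 1], [[0, 0.004, 0], 0, 1], [[0, 0.006, 0], 0, 1], [[0, 0.007, 0], 0, 1], [[0, 0.007, 0], 0, 1]])

```text
time: 14.65
tool_pos: [0.6582, 0.1079, 0.0526]
ee_rot: [-3.138, -0.0, 1.54]
wrist_force: [-5.7, -1.0, 3.6]
width: 0.0173
finger_force: 30.0
```

```bash
python3 - <<'E'
from bench import robot
o=robot.get_obs();print(o["tool_pos"],o["ee_rot"],o["wrist_force"],o["wrist_torque"])
E
```

```text
[0.65823812 0.10785595 0.05256606] [-3.13768154e+00 -1.02435096e-04  1.54029671e+00] [-5.66263727 -1.01787129  3.60050644] [-0.08327705  1.31692962  0.00673001]
```

>>> carry_out(steps=[[[0, 0.002, 0.001], 0, 1], [[0, 0.002, 0.002], 0, 1], [[0, 0.002, 0.002], 0, 1], [[0, -0.001, 0.002], 0, 1], [[0, -0.001, 0.002], 0, 0.3], [[0, -0.001, 0.002], 0, 0.3], [[0, -0.001, 0.002], 0, 0.3], [[0, -0.001, -0.03], 0, 0.3], [[0, -0.001, -0.08], 0, 0.2], [[0, -0.001, -0.12], 0, 0]])

```text
time: 15.9
tool_pos: [0.6597, 0.1076, 0.1742]
ee_rot: [3.14, -0.0, 1.54]
wrist_force: [0.5, -0.5, 0.4]
width: 0.0443
finger_force: 0.0
```

>>> carry_out(steps=[[[-0.03, -0.04, 0], 0, 0], [[-0.05, -0.06, 0], 0, 0], [[-0.05, -0.06, 0], 0, 0]])

```text
time: 16.27
tool_pos: [0.5971, 0.0585, 0.1729]
ee_rot: [3.14, -0.0, 1.538]
wrist_force: [-0.2, -0.2, -0.3]
width: 0.0469
finger_force: 0.0
```

```bash
python3 - <<'E'
from h import *
from bench import robot
o=robot.get_obs();s=robot.snapshot("wrist");S=robot.snapshot("scene");T=robot.snapshot("top");pickle.dump((o,s,S,T),open("w5.pkl","wb"))
print(o["time"],o["tool_pos"],o["ee_rot"],o["wrist_force"])
cv2.imwrite("pics/w5.png",cv2.hconcat([cv2.resize(s["image"],(400,300)),cv2.resize(S["image"][130:290,180:380],(400,300))])[:,:,::-1])
E
```

```text
16.275 [0.59714923 0.05852434 0.17290235] [ 3.14017569e+00 -6.93451941e-05  1.53816525e+00] [-0.21900209 -0.23666566 -0.26276363]
```

View pics/w5.png

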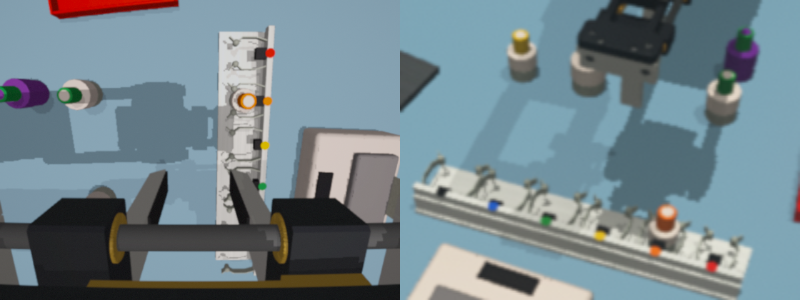

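The orange adapter stands upright in clip 2. Next is yellow; first I'll check that nothing moved.

```bash
cat >> h.py <<'E'
COL=dict(yellow=[(15,110,70),(34,255,255)],green=[(40,70,25),(88,255,255)],blue=[(105,110,50),(128,255,255)])
HT=dict(yellow=.046,green=.049,blue=.052)
def find(s,name):
    lo,hi=COL[name];out=[]
    for c,a in blobs(s,lo,hi,15):
        p=onplane(s,c,HT[name]+.016)
        if .35<p[0]<.60 and -.2<p[1]<.2: out.append((p[:2].round(4).tolist(),a,c))
    return out
E
python3 - <<'E'
from h import *
o,s,S,T=pickle.load(open("w5.pkl","rb"));d=pickle.load(open("s0.pkl","rb"))
for k in COL: print(k,"scene0",find(d["scene"],k),"now",find(S,k))
print(shift(o,(.442,-.129,.12),1.5396-1.5708))
E
```

```text
yellow scene0 [([0.4462, -0.1268], 62, [240.0, 152.6])] now [([0.4469, -0.1266], 64, [240.0, 152.8])]
green scene0 [([0.3608, 0.1301], 70, [351.8, 150.9]), ([0.4422, 0.1247], 67, [342.4, 174.0])] now [([0.3602, 0.1294], 75, [351.6, 150.7]), ([0.4425, 0.1246], 69, [342.3, 174.1])]
blue scene0 [([0.4416, -0.0421], 64, [274.0, 157.2])] now []
(array([-0.1925, -0.1489,  0.0529]), np.float64(8.99180055909132))
```

>>> carry_out(steps=[[[-0.02, -0.015, 0], 1, -0.2], [[-0.05, -0.04, 0], 2, -0.2], [[-0.08, -0.06, 0], 3, -0.2], [[-0.11, -0.085, 0], 4, -0.2], [[-0.14, -0.11, 0], 5, -0.2], [[-0.17, -0.13, 0], 6, -0.2], [[-0.191, -0.148, 0.02], 7, -0.2], [[-0.191, -0.148, 0.04], 8, -0.2], [[-0.191, -0.148, 0.05], 9, -0.2], [[-0.191, -0.148, 0.05], 9, -0.2]])

```text
time: 17.68
tool_pos: [0.4438, -0.1264, 0.1212]
ee_rot: [-3.14, 0.002, -0.028]
wrist_force: [0.0, -0.3, -0.2]
width: 0.0565
finger_force: 0.0
```

>>> carry_out(steps=[[[0, 0, 0.03], 0, -0.2], [[0, 0, 0.06], 0, -0.2], [[0, 0, 0.0735], 0, -0.2], [[0, 0, 0.0735], 0, -0.2], [[0, 0, 0.0735], 0, 1], [[0, 0, 0.0735], 0, 1], [[0, 0, 0.0735], 0, 1], [[0, 0, 0.0735], 0, 1], [[0, 0, 0.0735], 0, 1], [[0, 0, 0.0735], 0, 1]])

```text
time: 18.92
tool_pos: [0.4452, -0.1283, 0.0507]
ee_rot: [3.139, -0.004, -0.031]
wrist_force: [0.2, -2.7, 6.8]
width: 0.0018
finger_force: 3.5
```

>>> carry_out(steps=[[[0, 0, 0], 0, 0.2], [[0, 0, 0], 0, 0.2], [[0, 0, 0], 0, 0.2], [[0, 0, 0], -1, 0.2], [[0, 0, 0], -2, 0.2], [[0, 0, 0], -3, 0.2], [[0, 0, 0], -4, 0.2], [[0, 0, 0], -5, 0.2], [[0, 0, 0], -6, 0.2], [[0, 0, 0], -7, 0.2]])

```text
time: 20.18
tool_pos: [0.4428, -0.126, 0.0474]
ee_rot: [-3.139, -0.001, 1.197]
wrist_force: [-0.3, 0.3, 0.0]
width: 0.0373
finger_force: 0.0
```

>>> carry_out(steps=[[[0, 0, 0], -1, 0.2], [[0, 0, 0], -2, 0.2], [[0, 0, 0], -2, 1], [[0, 0, 0], -2, 1], [[0, 0, 0], -2, 1], [[0, 0, 0], -2, 1], [[0, 0, 0], -2, 1]])

```text
time: 21.05
tool_pos: [0.4441, -0.127, 0.0493]
ee_rot: [3.14, 0.0, 1.539]
wrist_force: [0.1, 0.9, -0.4]
width: 0.0006
finger_force: 0.0
```

>>> carry_out(steps=[[[-0.01, 0, -0.05], 0, 0], [[-0.03, 0, -0.1], 0, 0], [[-0.05, 0, -0.14], 0, 0], [[-0.05, 0, -0.15], 0, 0], [[-0.05, 0, -0.15], 0, 0]])

```text
time: 21.68
tool_pos: [0.442, -0.1762, 0.1979]
ee_rot: [-3.141, -0.001, 1.54]
wrist_force: [0.2, 0.4, 0.6]
width: 0.0455
finger_force: 0.0
```

```bash
python3 - <<'E'
from h import *
from bench import robot
o=robot.get_obs();s=robot.snapshot("wrist");S=robot.snapshot("scene");pickle.dump((o,s,S),open("w6.pkl","wb"))
print(o["time"],o["tool_pos"],o["ee_rot"],o["wrist_force"])
for k in COL: print(k,find(S,k),find(s,k))
cv2.imwrite("pics/w6.png",cv2.hconcat([cv2.resize(s["image"],(400,300)),cv2.resize(S["image"][100:260,150:350],(400,300))])[:,:,::-1])
E
```

```text
21.675 [ 0.44200723 -0.17622119  0.19787505] [-3.14090807e+00 -1.05072885e-03  1.53977266e+00] [0.22683872 0.35812913 0.55599679]
yellow [([0.4466, -0.1269], 64, [239.9, 152.7])] [([0.4421, -0.1289], 179, [276.6, 145.7])]
green [([0.3605, 0.1298], 70, [351.7, 150.8]), ([0.4422, 0.1247], 67, [342.4, 174.0])] []
blue [([0.4416, -0.0421], 64, [274.0, 157.2])] [([0.4384, -0.0448], 230, [269.5, 51.3])]
```

View pics/w6.png

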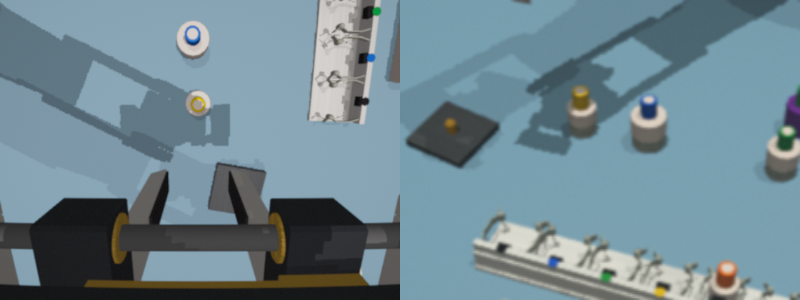

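The yellow adapter still stands at its old place (scene knob (240,152)), yet the fingers closed on nothing. I'll go down open and look before closing.

>>> carry_out(steps=[[[0.047, -0.001, 0], 0, 0], [[0.047, -0.001, 0.05], 0, 0], [[0.047, -0.001, 0.1], 0, 0], [[0.047, -0.001, 0.13], 0, 0], [[0.047, -0.001, 0.15], 0, 0], [[0.047, -0.001, 0.15], 0, 0], [[0.047, -0.001, 0.15], 0, 0.2], [[0.047, -0.001, 0.15], 0, 0.2]])

```text
time: 22.78
tool_pos: [0.4433, -0.13, 0.0498]
ee_rot: [3.14, 0.001, 1.54]
wrist_force: [0.4, -0.1, 0.5]
width: 0.0377
finger_force: 0.0
```

```bash
python3 - <<'E'
from h import *
from bench import robot
o=robot.get_obs();s=robot.snapshot("wrist");S=robot.snapshot("scene");pickle.dump((o,s,S),open("w7.pkl","wb"))
print(o["time"],o["tool_pos"],o["ee_rot"],o["wrist_force"],o["width"])
for k in COL: print(k,find(S,k),find(s,k))
cv2.imwrite("pics/w7.png",cv2.hconcat([cv2.resize(s["image"][150:360,138:418],(400,300)),cv2.resize(S["image"][130:175,205:265],(400,300))])[:,:,::-1])
E
```

```text
22.775 [ 0.44333217 -0.1299686   0.04976701] [3.13973543e+00 5.96956495e-04 1.54017842e+00] [ 0.42289568 -0.13033762  0.5433248 ] 0.03770571062626077
yellow [([0.4484, -0.1237], 51, [240.9, 153.5])] [([0.4425, -0.1266], 831, [276.2, 238.8]), ([0.3825, -0.1876], 805, [183.6, 333.8]), ([0.5003, -0.1914], 814, [371.7, 334.0])]
green [([0.3605, 0.1298], 70, [351.7, 150.8]), ([0.4418, 0.1249], 68, [342.5, 173.9])] []
blue [([0.4415, -0.0419], 65, [274.1, 157.2])] [([0.4385, -0.0433], 628, [263.2, 86.4])]
```

View pics/w7.png

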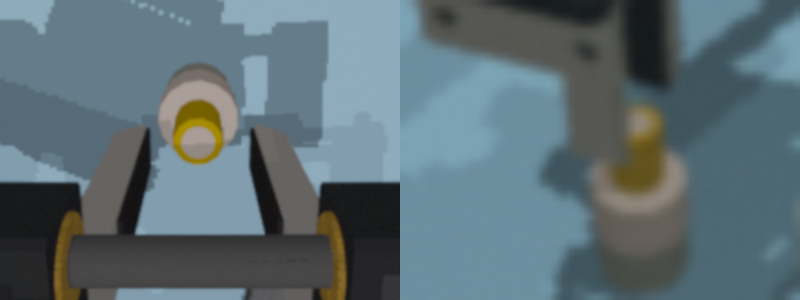

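The knob stands between the open fingers, so I'll close now.

>>> carry_out(steps=[[[0, 0, 0], 0, 0.5], [[0, 0, 0], 0, 0.5], [[0, 0, 0], 0, 1], [[0, 0, 0], 0, 1]])

```text
time: 23.38
tool_pos: [0.4428, -0.1302, 0.0501]
ee_rot: [3.141, 0.001, 1.54]
wrist_force: [-3.0, 0.8, 10.1]
width: 0.007
finger_force: 4.6
```

>>> carry_out(steps=[[[0, 0, 0], 0, 1], [[0, 0, 0], 0, 1]])

```text
time: 23.62
tool_pos: [0.4437, -0.1305, 0.0511]
ee_rot: [3.139, 0.002, 1.54]
wrist_force: [-1.6, 0.3, 8.8]
width: 0.0007
finger_force: 4.2
```

>>> carry_out(steps=[[[0, 0, 0], 0, 0.2], [[0, 0, 0], 0, 0.2], [[0, 0, 0], 0, 0.2], [[0, 0, 0.0035], 0, 0.2], [[0, 0, 0.0035], 0, 0.2], [[0, 0, 0.0035], 0, 0.2]])

```text
time: 24.38
tool_pos: [0.4453, -0.1309, 0.0487]
ee_rot: [3.135, 0.002, 1.54]
wrist_force: [-0.5, 0.4, 13.1]
width: 0.0377
finger_force: 6.9
```

>>> carry_out(steps=[[[0, 0, 0], 0, 0.6]])

```text
time: 24.5
tool_pos: [0.4454, -0.1309, 0.0487]
ee_rot: [3.135, 0.002, 1.54]
wrist_force: [0.3, 0.1, 13.3]
width: 0.0305
finger_force: 6.7
```

>>> carry_out(steps=[[[0, 0, 0], 0, 0.6], [[0, 0, 0], 0, 0.6]])

```text
time: 24.75
tool_pos: [0.4441, -0.1302, 0.0485]
ee_rot: [3.138, 0.001, 1.54]
wrist_force: [-3.1, 1.1, 16.4]
width: 0.0195
finger_force: 8.6
```

>>> carry_out(steps=[[[0, 0, 0.002], 0, 0.7], [[0, 0, 0.002], 0, 0.8], [[0, 0, 0.002], 0, 1]])

```text
time: 25.12
tool_pos: [0.4463, -0.1319, 0.0504]
ee_rot: [3.132, 0.005, 1.54]
wrist_force: [-5.6, 0.8, 30.4]
width: 0.0031
finger_force: 19.2
```

```bash
python3 - <<'E'
from h import *
from bench import robot
o=robot.get_obs();s=robot.snapshot("wrist");S=robot.snapshot("scene");pickle.dump((o,s,S),open("w8.pkl","wb"))
print(o["time"],o["tool_pos"],o["ee_rot"],o["wrist_force"],o["width"],o["finger_force"])
print(find(S,"yellow"),find(s,"yellow"))
cv2.imwrite("pics/w8.png",cv2.hconcat([cv2.resize(s["image"][150:360,138:418],(400,300)),cv2.resize(S["image"][130:175,205:265],(400,300))])[:,:,::-1])
E
```

```text
25.125 [ 0.4463355  -0.13185147  0.05041086] [3.13205945 0.00477145 1.54008269] [-5.55495655  0.80400967 30.44910837] 0.0031200707018177133 19.24364477279596
[([0.456, -0.1284], 59, [238.0, 155.2])] [([0.4492, -0.1258], 656, [282.7, 233.9]), ([0.4365, -0.1912], 388, [265.2, 333.7]), ([0.4521, -0.1917], 386, [290.1, 333.6]), ([0.3638, -0.1986], 15, [151.5, 346.7])]
```

View pics/w8.png

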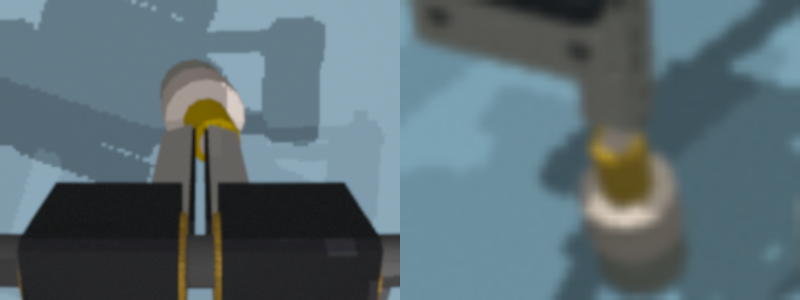

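This view explains the misses: the fingertips are sitting on top of the yellow knob, so the real tips are about 25 mm higher than reported. The orange knob was held only by its top edge. I'll lift, open, find yellow again and grasp lower.

>>> carry_out(steps=[[[0, 0, -0.02], 0, 0.5], [[0, 0, -0.06], 0, 0.2], [[-0.05, 0, -0.1], 0, -0.2], [[-0.05, 0, -0.15], 0, -0.2], [[-0.05, 0, -0.15], 0, -0.2], [[-0.05, 0, -0.15], 0, -0.2]])

```text
time: 25.98
tool_pos: [0.4406, -0.1795, 0.1919]
ee_rot: [-3.14, -0.001, 1.54]
wrist_force: [0.1, 0.2, -0.1]
width: 0.0553
finger_force: 0.0
```

```bash
python3 - <<'E'
from h import *
from bench import robot
o=robot.get_obs();s=robot.snapshot("wrist");S=robot.snapshot("scene");pickle.dump((o,s,S),open("w9.pkl","wb"))
print(o["time"],o["tool_pos"],o["ee_rot"],o["wrist_force"],o["width"])
for k in COL: print(k,find(S,k),find(s,k))
# true tip check: depth of finger ends near image centre-bottom
c=-s["R"].T@s["t"];print("cam above TCP",c-o["tool_pos"])
v,u=np.mgrid[0:420,0:560];uv=cv2.undistortPoints(np.c_[u.ravel(),v.ravel()].astype(float)[:,None],s["mtx"],s["D"])[:,0]
P=(np.c_[uv,np.ones(len(uv))]*s["z_map"].ravel()[:,None]-s["t"])@s["R"];P=P.reshape(420,560,3)
ok=s["z_map"]>0
for r in range(236,330,8): print(r,[(x,P[r,x].round(3).tolist()) for x in (210,226,336,352) if ok[r,x]])
E
```

```text
25.975 [ 0.44059038 -0.17948058  0.19192197] [-3.13986782e+00 -1.03340360e-03  1.53998765e+00] [ 0.13730283  0.15604882 -0.10361359] 0.055310549849212326
yellow [([0.4466, -0.1269], 63, [239.9, 152.7])] [([0.442, -0.129], 185, [278.0, 142.6])]
green [([0.3605, 0.1298], 70, [351.7, 150.8]), ([0.4418, 0.1249], 67, [342.5, 173.9])] []
blue [([0.4415, -0.0419], 65, [274.1, 157.2])] [([0.4385, -0.045], 243, [271.1, 46.1])]
cam above TCP [0.00244728 0.06816239 0.20384438]
236 [(210, [0.357, -0.239, -0.0]), (226, [0.377, -0.24, 0.0]), (336, [0.506, -0.24, 0.011]), (352, [0.525, -0.241, 0.01])]
244 [(210, [0.407, -0.17, 0.229]), (226, [0.413, -0.173, 0.219]), (336, [0.47, -0.172, 0.228]), (352, [0.478, -0.172, 0.229])]
252 [(210, [0.409, -0.17, 0.24]), (226, [0.413, -0.178, 0.22]), (336, [0.469, -0.173, 0.236]), (352, [0.476, -0.172, 0.24])]
260 [(210, [0.411, -0.169, 0.251]), (226, [0.413, -0.182, 0.22]), (336, [0.468, -0.175, 0.241]), (352, [0.474, -0.172, 0.25])]
268 [(210, [0.411, -0.172, 0.255]), (226, [0.412, -0.186, 0.221]), (336, [0.468, -0.179, 0.242]), (352, [0.473, -0.172, 0.257])
[... 199 characters left out ...]
36, [0.468, -0.186, 0.244]), (352, [0.47, -0.173, 0.271])]
292 [(210, [0.413, -0.178, 0.265]), (226, [0.371, -0.314, -0.001]), (336, [0.506, -0.311, 0.012]), (352, [0.469, -0.174, 0.276])]
300 [(210, [0.413, -0.181, 0.265]), (226, [0.371, -0.324, -0.001]), (336, [0.507, -0.322, 0.011]), (352, [0.468, -0.176, 0.279])]
308 [(210, [0.413, -0.184, 0.267]), (226, [0.37, -0.336, -0.001]), (336, [0.509, -0.34, -0.0]), (352, [0.468, -0.179, 0.279])]
316 [(210, [0.427, -0.152, 0.327]), (226, [0.43, -0.152, 0.328]), (336, [0.454, -0.153, 0.327]), (352, [0.458, -0.153, 0.327])]
324 [(210, [0.427, -0.152, 0.331]), (226, [0.431, -0.152, 0.33]), (336, [0.454, -0.153, 0.33]), (352, [0.458, -0.154, 0.329])]
```

The depth map confirms it: fingertips at z≈0.219 while the TCP reads 0.192. I'll command z 26 mm lower from here on.

>>> carry_out(steps=[[[0.05, 0, 0.02], 0, -0.2], [[0.05, 0, 0.07], 0, -0.2], [[0.05, 0, 0.11], 0, -0.2], [[0.05, 0, 0.14], 0, -0.2], [[0.05, 0, 0.16], 0, -0.2], [[0.05, 0, 0.167], 0, 0], [[0.05, 0, 0.167], 0, 1], [[0.05, 0, 0.167], 0, 1], [[0.05, 0, 0.167], 0, 1], [[0.05, 0, 0.167], 0, 1]])

```text
time: 27.32
tool_pos: [0.4433, -0.1301, 0.0272]
ee_rot: [3.14, 0.001, 1.54]
wrist_force: [-0.2, 0.9, 1.7]
width: 0.0192
finger_force: 30.0
```

>>> carry_out(steps=[[[0, 0, 0], 0, 1], [[0, 0, 0], 0, 0.2], [[0, 0, 0], 0, 0.2], [[0, 0, 0], 1, 0.2], [[0, 0, 0], 2, 0.2], [[0, 0, 0], 3, 0.2], [[0, 0, 0], 4, 0.2], [[0, 0, 0], 5, 0.2], [[0, 0, 0], 6, 0.2], [[0, 0, 0], 7, 0.2]])

```text
time: 28.58
tool_pos: [0.4423, -0.1296, 0.0258]
ee_rot: [-3.141, 0.001, 0.312]
wrist_force: [0.4, -1.0, 0.4]
width: 0.0375
finger_force: 0.0
```

>>> carry_out(steps=[[[0, 0, 0], 1, 0.2], [[0, 0, 0], 2, 0.2], [[0, 0, 0], 2, 1], [[0, 0, 0], 2, 1], [[0, 0, 0], 2, 1], [[0, 0, 0], 2, 1], [[0, 0, 0], 2, 1]])

```text
time: 29.45
tool_pos: [0.4424, -0.1297, 0.0261]
ee_rot: [-3.141, 0.0, -0.03]
wrist_force: [0.4, -1.0, -1.1]
width: 0.0191
finger_force: 29.9
```

>>> carry_out(steps=[[[0, 0, -0.03], 0, 1], [[0, 0, -0.05], -1, 1], [[0.02, 0.05, -0.05], -2, 1], [[0.04, 0.1, -0.05], -3, 1], [[0.06, 0.14, -0.05], -4, 1], [[0.064, 0.147, -0.05], -5, 1], [[0.064, 0.147, -0.05], -6, 1], [[0.064, 0.147, -0.05], -7, 1], [[0.064, 0.147, -0.042], -8, 1], [[0.064, 0.147, -0.04], -9, 1]])

```text
time: 30.7
tool_pos: [0.5015, -0.2785, 0.0652]
ee_rot: [-3.14, -0.001, 1.546]
wrist_force: [-0.1, -0.2, -1.3]
width: 0.0198
finger_force: 29.9
```

>>> carry_out(steps=[[[0, 0, 0], 0, 1], [[0, 0, 0], 0, 1]])

```text
time: 30.95
tool_pos: [0.5021, -0.2788, 0.0662]
ee_rot: [3.142, -0.0, 1.538]
wrist_force: [-0.2, -0.2, -0.7]
width: 0.0194
finger_force: 29.9
```

Now I'll lower over the pin.

>>> carry_out(steps=[[[0, 0, 0.004], 0, 1], [[0, 0, 0.008], 0, 1], [[0, 0, 0.012], 0, 1], [[0, 0, 0.015], 0, 1], [[0, 0, 0.015], 0, 1]])

```text
time: 31.58
tool_pos: [0.502, -0.2786, 0.0509]
ee_rot: [-3.141, -0.0, 1.54]
wrist_force: [0.2, 0.6, -0.6]
width: 0.0195
finger_force: 29.9
```

>>> carry_out(steps=[[[0, 0, 0.004], 0, 1], [[0, 0, 0.008], 0, 1], [[0, 0, 0.011], 0, 1], [[0, 0, 0.0125], 0, 1], [[0, 0, 0.0125], 0, 1], [[0, 0, 0.0125], 0, 1], [[0, 0, 0.0125], 0, 1]])

```text
time: 32.45
tool_pos: [0.5021, -0.2787, 0.0388]
ee_rot: [3.142, -0.0, 1.54]
wrist_force: [0.8, -0.5, -2.4]
width: 0.019
finger_force: 29.9
```

Size 3 is sound. Now clip 3.

>>> carry_out(steps=[[[0, 0, -0.045], 0, 1], [[0.02, 0.005, -0.08], 0, 1], [[0.08, 0.02, -0.08], 0, 1], [[0.14, 0.036, -0.08], 0, 1], [[0.2, 0.052, -0.08], 0, 1], [[0.26, 0.068, -0.08], 0, 1], [[0.31, 0.081, -0.08], 0, 1], [[0.331, 0.086, -0.07], 0, 1], [[0.331, 0.086, -0.03], 0, 1], [[0.331, 0.086, -0.01], 0, 1]])

```text
time: 33.7
tool_pos: [0.5963, 0.0489, 0.0456]
ee_rot: [-3.137, 0.001, 1.54]
wrist_force: [-0.4, 0.2, -1.2]
width: 0.0191
finger_force: 30.0
```

>>> carry_out(steps=[[[0, 0, 0.01], 0, 1], [[0, 0, 0.015], 0, 1], [[0, 0, 0.015], 0, 1], [[0, 0, 0.015], 0, 1]])

```text
time: 34.2
tool_pos: [0.5991, 0.0493, 0.035]
ee_rot: [3.139, -0.0, 1.54]
wrist_force: [-0.4, -0.0, -1.2]
width: 0.0192
finger_force: 30.0
```

>>> carry_out(steps=[[[0, 0.01, 0], 0, 1], [[0, 0.02, 0], 0, 1], [[0, 0.025, 0], 0, 1], [[0, 0.03, 0], 0, 1], [[0, 0.035, 0], 0, 1], [[0, 0.04, 0], 0, 1], [[0, 0.045, 0], 0, 1], [[0, 0.05, 0], 0, 1], [[0, 0.054, 0], 0, 1], [[0, 0.054, 0], 0, 1]])

```text
time: 35.45
tool_pos: [0.6546, 0.0481, 0.0344]
ee_rot: [3.136, -0.001, 1.54]
wrist_force: [4.0, 2.4, -3.0]
width: 0.0192
finger_force: 30.0
```

>>> carry_out(steps=[[[0, 0.002, 0], 0, 1], [[0, 0.004, 0], 0, 1], [[0, 0.006, 0], 0, 1], [[0, 0.007, 0], 0, 1], [[0, 0.007, 0], 0, 1]])

```text
time: 36.08
tool_pos: [0.6563, 0.0481, 0.0341]
ee_rot: [-3.135, -0.0, 1.54]
wrist_force: [-6.7, 2.8, 3.7]
width: 0.0194
finger_force: 30.0
```

>>> carry_out(steps=[[[0, 0.002, 0.001], 0, 1], [[0, 0.002, 0.002], 0, 1], [[0, 0.002, 0.002], 0, 1], [[0, -0.002, 0.002], 0, 1], [[0, -0.002, 0.002], 0, 0.3], [[0, -0.002, 0.002], 0, 0.3], [[0, -0.002, 0.002], 0, 0.3], [[0, -0.002, -0.03], 0, 0.3], [[0, -0.002, -0.08], 0, 0.2], [[0, -0.002, -0.12], 0, 0]])

```text
time: 37.33
tool_pos: [0.6577, 0.0473, 0.1558]
ee_rot: [3.14, 0.0, 1.54]
wrist_force: [0.8, -0.0, -0.2]
width: 0.0443
finger_force: 0.0
```

>>> carry_out(steps=[[[0, -0.06, -0.02], 0, 0], [[0.01, -0.12, -0.02], 0, -0.2], [[0.02, -0.17, -0.02], 0, -0.2], [[0.02, -0.2, -0.02], 0, -0.2], [[0.02, -0.21, -0.02], 0, -0.2], [[0.02, -0.21, -0.02], 0, -0.2]])

```text
time: 38.08
tool_pos: [0.4484, 0.0739, 0.1741]
ee_rot: [3.14, 0.0, 1.54]
wrist_force: [0.5, 1.0, -0.2]
width: 0.0565
finger_force: 0.0
```

```bash
python3 - <<'E'
from h import *
from bench import robot
o=robot.get_obs();s=robot.snapshot("wrist");S=robot.snapshot("scene");T=robot.snapshot("top");pickle.dump((o,s,S,T),open("w10.pkl","wb"))
print(o["time"],o["tool_pos"],o["ee_rot"],o["wrist_force"],o["width"])
for k in COL: print(k,find(S,k),find(s,k))
for n in("yellow","orange"):
    lo,hi=dict(yellow=COL["yellow"],orange=[(4,120,70),(15,255,255)])[n]
    z=dict(yellow=.068,orange=.065)[n]
    print(n,[(c,a,(onplane(S,c,z)).round(4)) for c,a in blobs(S,lo,hi,20) if .6<onplane(S,c,z)[0]<.72])
E
```

```text
38.075 [0.44841843 0.07393951 0.17413441] [3.14008921e+00 5.97703102e-05 1.53976066e+00] [ 0.47972628  1.01147187 -0.15718772] 0.05647466629644756
yellow [] [([0.5861, -0.0727], 1030, [414.8, 333.2]), ([0.5455, -0.1486], 4221, [372.6, 395.1])]
green [([0.3608, 0.1301], 77, [351.8, 150.9]), ([0.4419, 0.1246], 72, [342.4, 173.9])] [([0.3592, 0.1297], 355, [175.1, 141.1]), ([0.4385, 0.1245], 175, [264.7, 144.0])]
blue [([0.4419, -0.042], 63, [274.0, 157.3])] [([0.4391, -0.035], 212, [271.6, 308.2])]
yellow [([284.2, 239.0], 71, array([0.661 , 0.0494, 0.068 ])), ([279.6, 255.1], 27, array([0.7017, 0.052 , 0.068 ]))]
orange [([312.3, 247.4], 69, array([0.6615, 0.1099, 0.065 ])), ([462.1, 268.3], 846, array([0.6193, 0.4082, 0.065 ])), ([307.3, 263.3], 29, array([0.7016, 0.1101, 0.065 ]))]
```

Sizes 2 and 3 are home. Next is green at (0.4385, 0.124).

>>> carry_out(steps=[[[0.03, -0.007, 0], 0, -0.1], [[0.05, -0.011, 0.03], 0, -0.1], [[0.05, -0.0115, 0.07], 0, -0.1], [[0.05, -0.0115, 0.11], 0, -0.1], [[0.05, -0.0115, 0.135], 0, -0.1], [[0.05, -0.0115, 0.146], 0, 0], [[0.05, -0.0115, 0.146], 0, 1], [[0.05, -0.0115, 0.146], 0, 1], [[0.05, -0.0115, 0.146], 0, 1], [[0.05, -0.0115, 0.146], 0, 1]])

```text
time: 39.48
tool_pos: [0.4391, 0.1246, 0.0291]
ee_rot: [3.139, -0.001, 1.54]
wrist_force: [-0.2, 0.1, 2.2]
width: 0.0192
finger_force: 30.0
```

>>> carry_out(steps=[[[0, 0, 0], 0, 1], [[0, 0, 0], 0, 0.2], [[0, 0, 0], 0, 0.2], [[0, 0, 0], 1, 0.2], [[0, 0, 0], 2, 0.2], [[0, 0, 0], 3, 0.2], [[0, 0, 0], 4, 0.2], [[0, 0, 0], 5, 0.2], [[0, 0, 0], 6, 0.2], [[0, 0, 0], 7, 0.2]])

```text
time: 40.72
tool_pos: [0.4373, 0.1244, 0.0271]
ee_rot: [-3.141, 0.001, 0.313]
wrist_force: [-0.1, -0.1, -0.1]
width: 0.0375
finger_force: 0.0
```

>>> carry_out(steps=[[[0, 0, 0], 1, 0.2], [[0, 0, 0], 2, 0.2], [[0, 0, 0], 2, 1], [[0, 0, 0], 2, 1], [[0, 0, 0], 2, 1], [[0, 0, 0], 2, 1], [[0, 0, 0], 2, 1]])

```text
time: 41.6
tool_pos: [0.4377, 0.1244, 0.0274]
ee_rot: [3.142, 0.001, -0.03]
wrist_force: [0.5, 0.2, -2.6]
width: 0.0194
finger_force: 30.0
```

>>> carry_out(steps=[[[0, 0, -0.06], 0, 1], [[0, 0, -0.12], -1, 1], [[0.01, 0.055, -0.123], -2, 1], [[0.02, 0.11, -0.123], -3, 1], [[0.03, 0.17, -0.123], -4, 1], [[0.042, 0.23, -0.123], -5, 1], [[0.054, 0.29, -0.123], -6, 1], [[0.065, 0.345, -0.123], -7, 1], [[0.074, 0.385, -0.123], -8, 1], [[0.0765, 0.401, -0.11], -9, 1]])

```text
time: 42.85
tool_pos: [0.5023, -0.2829, 0.1377]
ee_rot: [3.141, 0.002, 1.521]
wrist_force: [0.2, 1.1, -1.4]
width: 0.0195
finger_force: 30.0
```

>>> carry_out(steps=[[[0, 0, 0.03], 0, 1], [[0, 0, 0.06], 0, 1], [[0, 0, 0.07], 0, 1], [[0, 0, 0.07], 0, 1], [[0, 0, 0.07], 0, 1]])

```text
time: 43.48
tool_pos: [0.503, -0.2792, 0.0694]
ee_rot: [3.139, 0.001, 1.519]
wrist_force: [0.2, -0.3, -2.3]
width: 0.0191
finger_force: 30.0
```

>>> carry_out(steps=[[[0.0005, -0.001, 0], -0.12, 1], [[0.0005, -0.001, 0.005], -0.12, 1], [[0.0005, -0.001, 0.01], -0.12, 1], [[0.0005, -0.001, 0.014], -0.12, 1], [[0.0005, -0.001, 0.018], -0.12, 1], [[0.0005, -0.001, 0.018], -0.12, 1]])

```text
time: 44.22
tool_pos: [0.5013, -0.2782, 0.0493]
ee_rot: [3.141, -0.0, 1.54]
wrist_force: [2.2, -0.3, -3.2]
width: 0.0195
finger_force: 30.0
```

>>> carry_out(steps=[[[0, 0, 0.004], 0, 1], [[0, 0, 0.008], 0, 1], [[0, 0, 0.011], 0, 1], [[0, 0, 0.0125], 0, 1], [[0, 0, 0.0125], 0, 1], [[0, 0, 0.0125], 0, 1]])

```text
time: 44.98
tool_pos: [0.5015, -0.2787, 0.0394]
ee_rot: [3.14, 0.001, 1.54]
wrist_force: [-0.8, 0.9, 6.0]
width: 0.0192
finger_force: 30.0
```

Size 4 is sound. Now clip 4.

>>> carry_out(steps=[[[0, 0, -0.045], 0, 1], [[0.02, 0.005, -0.08], 0, 1], [[0.08, 0.025, -0.08], 0, 1], [[0.14, 0.045, -0.08], 0, 1], [[0.2, 0.064, -0.08], 0, 1], [[0.25, 0.08, -0.08], 0, 1], [[0.271, 0.087, -0.075], 0, 1], [[0.271, 0.087, -0.04], 0, 1], [[0.271, 0.087, -0.01], 0, 1], [[0.271, 0.087, -0.005], 0, 1]])

```text
time: 46.22
tool_pos: [0.5934, -0.0105, 0.0386]
ee_rot: [-3.134, -0.0, 1.539]
wrist_force: [-0.3, 0.2, -2.2]
width: 0.0191
finger_force: 30.0
```

>>> carry_out(steps=[[[0, 0, 0.005], 0, 1], [[0, 0, 0.009], 0, 1], [[0, 0, 0.009], 0, 1], [[0, 0, 0.009], 0, 1]])

```text
time: 46.72
tool_pos: [0.5969, -0.0101, 0.0341]
ee_rot: [3.14, 0.0, 1.54]
wrist_force: [0.7, 0.5, -2.7]
width: 0.0196
finger_force: 30.0
```

>>> carry_out(steps=[[[0, 0.01, -0.001], 0, 1], [[0, 0.02, -0.001], 0, 1], [[0, 0.025, -0.001], 0, 1], [[0, 0.03, -0.001], 0, 1], [[0, 0.035, -0.001], 0, 1], [[0, 0.04, -0.001], 0, 1], [[0, 0.045, -0.001], 0, 1], [[0, 0.05, -0.001], 0, 1], [[0, 0.054, -0.001], 0, 1], [[0, 0.054, -0.001], 0, 1]])

```text
time: 47.98
tool_pos: [0.6523, -0.0116, 0.0344]
ee_rot: [3.138, -0.0, 1.54]
wrist_force: [2.8, -0.1, -4.1]
width: 0.0193
finger_force: 30.0
```

>>> carry_out(steps=[[[0, 0.002, 0], 0, 1], [[0, 0.004, 0], 0, 1], [[0, 0.006, 0], 0, 1], [[0, 0.007, 0], 0, 1], [[0, 0.007, 0], 0, 1]])

```text
time: 48.6
tool_pos: [0.6545, -0.0117, 0.0344]
ee_rot: [-3.135, -0.0, 1.54]
wrist_force: [-7.3, 0.6, 2.8]
width: 0.0193
finger_force: 30.0
```

>>> carry_out(steps=[[[0, 0.002, 0.001], 0, 1], [[0, 0.002, 0.002], 0, 1], [[0, 0.002, 0.002], 0, 1], [[0, -0.002, 0.002], 0, 1], [[0, -0.002, 0.002], 0, 0.3], [[0, -0.002, 0.002], 0, 0.3], [[0, -0.002, 0.002], 0, 0.3], [[0, -0.002, -0.03], 0, 0.3], [[0, -0.002, -0.08], 0, 0.2], [[0, -0.002, -0.12], 0, 0]])

```text
time: 49.85
tool_pos: [0.6559, -0.0119, 0.1561]
ee_rot: [3.14, 0.0, 1.54]
wrist_force: [-0.6, -0.3, -0.3]
width: 0.0445
finger_force: 0.0
```

>>> carry_out(steps=[[[-0.02, -0.06, -0.02], 0, 0], [[-0.04, -0.11, -0.02], 0, -0.2], [[-0.06, -0.16, -0.02], 0, -0.2], [[-0.08, -0.2, -0.02], 0, -0.2], [[-0.09, -0.212, -0.02], 0, -0.2], [[-0.09, -0.212, -0.02], 0, -0.2]])

```text
time: 50.6
tool_pos: [0.4411, -0.0957, 0.1746]
ee_rot: [3.14, 0.0, 1.538]
wrist_force: [-0.2, 0.2, 0.3]
width: 0.0563
finger_force: 0.0
```

```bash
python3 - <<'E'
from h import *
from bench import robot
o=robot.get_obs();s=robot.snapshot("wrist");S=robot.snapshot("scene");pickle.dump((o,s,S),open("w11.pkl","wb"))
print(o["time"],o["tool_pos"],o["ee_rot"],o["wrist_force"],o["width"])
print(find(S,"blue"),find(s,"blue"))
for n,(lo,hi),z in(("y",COL["yellow"],.068),("o",[(4,120,70),(15,255,255)],.065),("g",COL["green"],.071)):
    print(n,[(c,a,(onplane(S,c,z)).round(4)) for c,a in blobs(S,lo,hi,20) if .64<onplane(S,c,z)[0]<.69])
E
```

```text
50.6 [ 0.44109012 -0.09573956  0.17461444] [3.13999990e+00 2.52077357e-05 1.53843427e+00] [-0.19089264  0.19184361  0.32756214] 0.05626166540305719
[([0.4415, -0.0419], 68, [274.1, 157.2])] [([0.4383, -0.0433], 160, [272.6, 141.8])]
y [([284.3, 238.9], 71, array([0.6607, 0.0495, 0.068 ]))]
o [([312.3, 247.4], 69, array([0.6615, 0.1099, 0.065 ]))]
g [([257.5, 229.2], 81, array([ 0.6561, -0.0106,  0.071 ]))]
```

>>> carry_out(steps=[[[0.03, -0.003, 0], 0, -0.1], [[0.052, -0.0045, 0.03], 0, -0.1], [[0.052, -0.0045, 0.07], 0, -0.1], [[0.052, -0.0045, 0.11], 0, -0.1], [[0.052, -0.0045, 0.135], 0, -0.1], [[0.052, -0.0045, 0.144], 0, 0], [[0.052, -0.0045, 0.144], 0, 1], [[0.052, -0.0045, 0.144], 0, 1], [[0.052, -0.0045, 0.144], 0, 1], [[0.052, -0.0045, 0.144], 0, 1]])

```text
time: 51.95
tool_pos: [0.4389, -0.0433, 0.0315]
ee_rot: [3.139, 0.0, 1.54]
wrist_force: [-0.4, 0.7, 3.1]
width: 0.0191
finger_force: 30.0
```

>>> carry_out(steps=[[[0, 0, 0], 0, 1], [[0, 0, 0], 0, 0.2], [[0, 0, 0], 0, 0.2], [[0, 0, 0], 1, 0.2], [[0, 0, 0], 2, 0.2], [[0, 0, 0], 3, 0.2], [[0, 0, 0], 4, 0.2], [[0, 0, 0], 5, 0.2], [[0, 0, 0], 6, 0.2], [[0, 0, 0], 7, 0.2]])

```text
time: 53.2
tool_pos: [0.4372, -0.043, 0.0296]
ee_rot: [-3.141, 0.001, 0.312]
wrist_force: [-0.7, -0.1, 0.7]
width: 0.0375
finger_force: 0.0
```

>>> carry_out(steps=[[[0, 0, 0], 1, 0.2], [[0, 0, 0], 2, 0.2], [[0, 0, 0], 2, 1], [[0, 0, 0], 2, 1], [[0, 0, 0], 2, 1], [[0, 0, 0], 2, 1], [[0, 0, 0], 2, 1]])

```text
time: 54.08
tool_pos: [0.4376, -0.0429, 0.03]
ee_rot: [-3.141, 0.001, -0.03]
wrist_force: [-0.1, -0.4, -1.7]
width: 0.0192
finger_force: 30.0
```

>>> carry_out(steps=[[[0, 0, -0.05], -1, 1], [[0.01, 0.03, -0.08], -2, 1], [[0.03, 0.09, -0.08], -3, 1], [[0.05, 0.15, -0.08], -4, 1], [[0.065, 0.21, -0.08], -5, 1], [[0.0715, 0.234, -0.08], -6, 1], [[0.0715, 0.234, -0.07], -7, 1], [[0.0715, 0.234, -0.06], -8, 1], [[0.0715, 0.234, -0.045], -9, 1], [[0.0715, 0.234, -0.041], -9, 1]])

```text
time: 55.32
tool_pos: [0.5008, -0.2785, 0.0691]
ee_rot: [-3.138, -0.002, 1.538]
wrist_force: [0.1, 0.3, -2.5]
width: 0.0194
finger_force: 30.0
```

>>> carry_out(steps=[[[0, 0, 0], 0, 1], [[0, 0, 0], 0, 1], [[0, 0, 0], 0, 1]])

```text
time: 55.7
tool_pos: [0.5024, -0.2794, 0.072]
ee_rot: [3.14, 0.001, 1.539]
wrist_force: [-0.6, -0.3, -3.6]
width: 0.0193
finger_force: 30.0
```

>>> carry_out(steps=[[[0.0005, 0, 0.004], 0, 1], [[0.0005, 0, 0.008], 0, 1], [[0.0005, 0, 0.011], 0, 1], [[0.0005, 0, 0.013], 0, 1], [[0.0005, 0, 0.015], 0, 1], [[0.0005, 0, 0.015], 0, 1], [[0.0005, 0, 0.015], 0, 1]])

```text
time: 56.58
tool_pos: [0.5022, -0.2788, 0.0564]
ee_rot: [3.141, 0.0, 1.54]
wrist_force: [0.6, -1.0, -3.3]
width: 0.0196
finger_force: 30.0
```

>>> carry_out(steps=[[[0, 0, 0.004], 0, 1], [[0, 0, 0.008], 0, 1], [[0, 0, 0.012], 0, 1], [[0, 0, 0.014], 0, 1], [[0, 0, 0.0145], 0, 1], [[0, 0, 0.0145], 0, 1], [[0, 0, 0.0145], 0, 1]])

```text
time: 57.45
tool_pos: [0.502, -0.2787, 0.042]
ee_rot: [-3.142, -0.0, 1.54]
wrist_force: [-0.5, 0.8, -0.2]
width: 0.0193
finger_force: 30.0
```

Size 5 is sound. Now clip 5.

>>> carry_out(steps=[[[0, 0, -0.045], 0, 1], [[0.02, 0.008, -0.08], 0, 1], [[0.07, 0.03, -0.08], 0, 1], [[0.12, 0.05, -0.08], 0, 1], [[0.17, 0.07, -0.08], 0, 1], [[0.205, 0.083, -0.08], 0, 1], [[0.2115, 0.086, -0.06], 0, 1], [[0.2115, 0.086, -0.03], 0, 1], [[0.2115, 0.086, -0.005], 0, 1], [[0.2115, 0.086, 0], 0, 1]])

```text
time: 58.7
tool_pos: [0.5918, -0.0704, 0.0379]
ee_rot: [-3.135, -0.001, 1.539]
wrist_force: [-0.7, -0.0, -2.8]
width: 0.0194
finger_force: 30.0
```

>>> carry_out(steps=[[[0, 0, 0.003], 0, 1], [[0, 0, 0.0035], 0, 1], [[0, 0, 0.0035], 0, 1], [[0, 0, 0.0035], 0, 1]])

```text
time: 59.2
tool_pos: [0.5951, -0.0701, 0.0391]
ee_rot: [3.14, 0.0, 1.54]
wrist_force: [0.8, -0.1, -2.9]
width: 0.0196
finger_force: 30.0
```

>>> carry_out(steps=[[[0, 0.01, 0.001], 0, 1], [[0, 0.02, 0.001], 0, 1], [[0, 0.025, 0.001], 0, 1], [[0, 0.03, 0.001], 0, 1], [[0, 0.035, 0.001], 0, 1], [[0, 0.04, 0.001], 0, 1], [[0, 0.045, 0.001], 0, 1], [[0, 0.05, 0.001], 0, 1], [[0, 0.054, 0.001], 0, 1], [[0, 0.054, 0.001], 0, 1]])

```text
time: 60.45
tool_pos: [0.6508, -0.0716, 0.0377]
ee_rot: [3.137, -0.0, 1.54]
wrist_force: [4.3, 0.5, -5.0]
width: 0.0192
finger_force: 30.0
```

>>> carry_out(steps=[[[0, 0.002, 0], 0, 1], [[0, 0.004, 0], 0, 1], [[0, 0.006, 0], 0, 1], [[0, 0.007, 0], 0, 1], [[0, 0.007, 0], 0, 1]])

```text
time: 61.08
tool_pos: [0.6527, -0.0717, 0.0375]
ee_rot: [-3.135, -0.0, 1.54]
wrist_force: [-6.7, 0.7, 1.8]
width: 0.0197
finger_force: 30.0
```

Home against the stop. I'll release, retreat and check all four.

>>> carry_out(steps=[[[0, 0.002, 0.001], 0, 1], [[0, 0.002, 0.002], 0, 1], [[0, 0.002, 0.002], 0, 1], [[0, -0.002, 0.002], 0, 1], [[0, -0.002, 0.002], 0, 0.3], [[0, -0.002, 0.002], 0, 0.3], [[0, -0.002, 0.002], 0, 0.3], [[0, -0.002, -0.03], 0, 0.3], [[0, -0.002, -0.08], 0, 0.2], [[0, -0.002, -0.12], 0, 0]])

```text
time: 62.32
tool_pos: [0.6541, -0.0719, 0.1593]
ee_rot: [3.14, 0.0, 1.54]
wrist_force: [0.6, 0.2, -0.9]
width: 0.0443
finger_force: 0.0
```

>>> carry_out(steps=[[[-0.02, -0.06, -0.02], 0, 0], [[-0.04, -0.12, -0.02], 0, 0], [[-0.06, -0.18, -0.02], 0, 0], [[-0.09, -0.23, -0.02], 0, 0], [[-0.12, -0.28, -0.02], 0, 0], [[-0.14, -0.3, -0.02], 0, 0], [[-0.14, -0.3, -0.02], 0, 0]])

```text
time: 63.2
tool_pos: [0.3486, -0.2035, 0.1777]
ee_rot: [3.14, 0.001, 1.536]
wrist_force: [-0.3, -0.2, -0.5]
width: 0.0472
finger_force: 0.0
```

```bash
python3 - <<'E'
from h import *
from bench import robot
o=robot.get_obs();S=robot.snapshot("scene");T=robot.snapshot("top");pickle.dump((o,S,T),open("end.pkl","wb"))
print(o["time"],o["tool_pos"],o["wrist_force"])
for n,(lo,hi),z in(("o",[(4,120,70),(15,255,255)],.065),("y",COL["yellow"],.068),("g",COL["green"],.071),("b",COL["blue"],.074)):
    print(n,[(c,a,(onplane(S,c,z)).round(4)) for c,a in blobs(S,lo,hi,20) if .3<onplane(S,c,z)[0]<.69 and abs(onplane(S,c,z)[1])<.2])
cv2.imwrite("pics/end.png",cv2.hconcat([cv2.resize(S["image"][170:300,170:370],(500,325),interpolation=2),cv2.resize(T["image"][150:280,200:360],(300,325),interpolation=2)])[:,:,::-1])
E
```

```text
63.2 [ 0.34859002 -0.20350312  0.17773054] [-0.32102306 -0.19372917 -0.47159665]
o [([312.3, 247.4], 69, array([0.6615, 0.1099, 0.065 ]))]
y [([284.3, 239.1], 71, array([0.6612, 0.0497, 0.068 ]))]
g [([351.7, 150.8], 70, array([0.3667, 0.1302, 0.071 ])), ([257.5, 229.2], 81, array([ 0.6561, -0.0106,  0.071 ]))]
b [([230.8, 221.4], 62, array([ 0.656 , -0.0702,  0.074 ]))]
```

View pics/end.png

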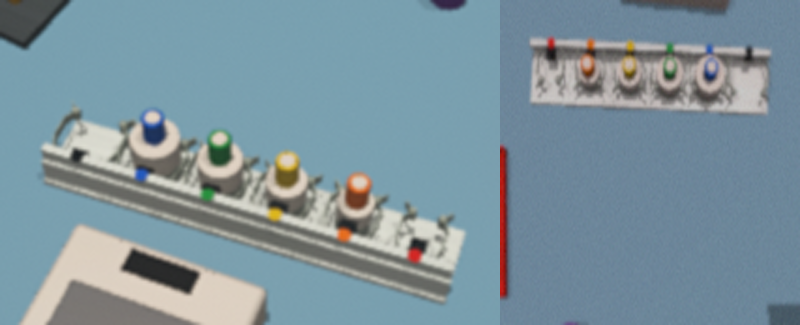

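The final view shows all four adapters upright in the clips of their own colour, and the arm is clear. I'm handing the job in.

```bash
python3 -c "
from bench import robot
print(robot.close_job())"
```

```text
the job is handed in; nothing more can be done
None
```

The job is handed in, with no verdict returned: adapters 2, 3, 4 and 5 (the only sizes present) were each tried in order, all dropped fully over the pin, and each stands upright in its own clip, pushed until the stop pushed back. None needed the reject tray, and the run took 63 s. The real fingertips sit about 26 mm short of the reported TCP, so my first tries at the size 3 adapter landed on its knob and pressed down with up to about 30 N; I corrected for this, and its position had not changed.

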